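# Tighten the wing nuts of a pressure filter holder crosswise

## Robot

A 6-joint arm with a two-finger parallel gripper is mounted at the origin on a cart in front of the work surface, level with it; the furniture and walls round the work are solid. World frame = base frame: x ahead of the robot, y to its left, z up, the work surface at z = 0. Lengths are in m, angles in rad, forces in N, time in s.
With the tool pointing down it reaches from about 0.35 to 0.975 m from the base axis. Payload 4.9 kg.
Tool frame: the origin (TCP) lies at the very end of the fingers, on their centre line; the grasp point (between the pads) lies 19 mm behind it (grasp_offset is the distance from the TCP to the grasp point, in m); x points along the fingers, y is the direction in which the jaws open and shut, and the axes are right-handed (so a half turn about x gives the same grasp; the last joint's range is limited). The gripper opens to 85 mm and grips with 20 to 120 N. Pads are 22 mm wide; open, the fingers measure 114 mm over their backs; the gripper's body (76 mm by 85 mm) begins 54 mm behind the grasp point. The pads swing forward as they close: fully open they stand 13 mm farther back than shut.
Start: joints at [-1.451, 0.053, 1.613, -0, 1.476, -0.119], TCP at [0.148, -0.607, 0.231] pointing down, gripper open.
Joint ranges: [-3.01, 3.01], [-1.01, 2.22], [0.06, 2.58], [-1.02, 4.17], [0.09, 2.62], [-3.14, 3.14]. Speed limits (rad/s): [2.57, 2.57, 3.14, 3.14, 3.14, 3.14].

## Interface

Orientations are given as a rotation vector (axis times angle).
In Python, from station import get_obs, get_image, camera_model, finish_job, grasp_offset gives the robot as it stands.
- The arm moves only by the shell command python3 -m crank 'ROWS' [OPENING] [FORCE]. ROWS is JSON, a list that holds one entry, the list of rows, each a list of 4 numbers: the shift along the world's x, y, z in m, then the turn about the world's z in degrees. In form: [[[dx, dy, dz, turn], ...]]. A call has 1 to 5 rows; each row is the pose to reach, as a shift and turn from the pose commanded when the call began; what a row does not reach only later rows make up. A row lasts 1/12 s, in which the tool goes at most 41.7 mm and 7.16 degrees, less where a joint would pass 70% of its speed; a pose out of reach is approached as far as the arm can. A call with a gripper value outside its range is refused whole. OPENING is the opening, from 0 (shut) to 1 (fully open), set as the call begins (- or left out, the last holds). The fingers move at their own pace and stop on an object; FORCE is the grip in N (left out, the last holds). Time passes only in rows, so rows that repeat a pose let the fingers close. It gives the time, the measured TCP pose, the force and the opening at its end, in the units of the state.
- get_obs(): the state, without advancing time (a new reading comes with each control period).
- get_image(name): name is "scene" or "top" or "wrist"; returns (picture, depth): 420x560x3 uint8, red, green, blue; 420x560 float32, m along the optical axis (not along the pixel's ray), 0 where there is no reading.
- camera_model(name): a dict with "fx", "fy", "cx", "cy" (pixels), "k1" (the pictures are not rectified: a ray, as slopes to the right and down, at radius r is drawn at 1 + k1 r^2 times it, then the intrinsics apply), "xyz" and "attitude" of the camera in the world. Camera axes: x right, y down, z forward; pixel columns grow to the right and rows downward; lengths in m; the calibration is good to about 2 mm. A picture is of the moment at which its call begins: read the wrist's pose just before it. camera_model takes no time and is no camera call; for the wrist camera it gives the pose at the moment of the call.
- finish_job(): hands the job in, once; it reports no verdict.
The state is a dict: "t": time; "q": joint angles; "dq": joint speeds; "effort": joint torques, N m; "tool_pos": TCP position; "tool_rot": TCP orientation; "contact_force": force on the tool from outside, world axes, zero at the start; "wrist_torque": the same for the moment, N m; "opening": finger opening in m.
Only numpy, scipy, OpenCV 4.12 (cv2) and the standard library are available. Lean on these libraries where they do the work, as an engineer would, in place of code of your own. Each camera call takes 0.05 s, during which the arm holds its last target.

## Task

Close the pressure filter holder: with the wing-nut wrench, turn its four wing nuts clockwise in cross order (always the opposite nut next), in a first pass each by about 30 degrees, and after that, in a second pass, again crosswise, each until it is fully home on its seat. Feel for the seat and do not force the wrench, keep your fingers off the holder and do not disturb the things around it; finally stand the wrench upright on the bench clear of the holder.

Things in the scene. Friction and masses are not known exactly. Their poses are not given: they have to be found in the camera images.
- holder: steel disc filter holder fixed to the bench, 184 mm across, origin at the centre of its underside on the bench, z up. Lid top 50 mm high; inlet port in the middle, 26 mm across, up to 79 mm high; outlet barb along +x to 115 mm. Four wing nuts on a circle of 58 mm radius at 45, 135, 225, 315 degrees (nuts 1 to 4, counter-clockwise from above): 1 is opposite 3, 2 opposite 4.
- wrench: loose wing-nut wrench, 0.3 kg, standing upright on the bench on its slotted head; origin at the centre of its underside, z up, 88 mm tall. At the top a T grip: black bar 80 mm long (along x), 20 mm thick (along y), 56 to 88 mm high. Below it a 16 mm stem and a steel head 60 mm (x) by 37 mm (y), 30 mm high.
- wrench_slot (a point): centre of the mouth of the slot in the wrench's underside (same place as its origin). The slot runs along x, parallel to the T bar: 46 mm long, closed at both ends, 10 mm wide, 18 mm deep; bevelled over the lowest 4 mm to 50 x 14 mm. On a wing nut it has about 0.14 rad of play either way; fully on, this point is 63 mm above the bench.
- wrench_grip (a point): centre of the wrench's T grip, 72 mm above its underside
- nut_1_top (a point): wing nut 1 of the ring, at the +x +y corner of the lid in the holder's own frame. A bar-shaped pair of steel wings, 38 mm long, 4.5 mm thick and 20 mm tall, over a small hub. This point is the middle of the wings' top edge, 81 mm above the bench; the wings run along this frame's x.
- nut_2_top (a point): wing nut 2 of the ring, at the -x +y corner of the lid in the holder's own frame. A bar-shaped pair of steel wings, 38 mm long, 4.5 mm thick and 20 mm tall, over a small hub. This point is the middle of the wings' top edge, 81 mm above the bench; the wings run along this frame's x.
- nut_3_top (a point): wing nut 3 of the ring, at the -x -y corner of the lid in the holder's own frame. A bar-shaped pair of steel wings, 38 mm long, 4.5 mm thick and 20 mm tall, over a small hub. This point is the middle of the wings' top edge, 81 mm above the bench; the wings run along this frame's x.
- nut_4_top (a point): wing nut 4 of the ring, at the +x -y corner of the lid in the holder's own frame. A bar-shaped pair of steel wings, 38 mm long, 4.5 mm thick and 20 mm tall, over a small hub. This point is the middle of the wings' top edge, 81 mm above the bench; the wings run along this frame's x.
- nut_1 (a joint): turn of nut 1 in rad, growing clockwise seen from above (= tightening); at 0 its wings lie along the holder's y. It starts slightly turned (0 to 0.12), runs with an even drag of about 0.08 N m, stays where it is left, and comes up hard (over some 0.05 rad) on its seat somewhere between 0.95 and 1.15; each nut seats at its own angle, to be found by feel: 0.2 to 0.5 N m at the wrench is firmly home, about 1 N m is forcing it.
- nut_2 (a joint): turn of nut 2 in rad, growing clockwise seen from above (= tightening); at 0 its wings lie along the holder's y. It starts slightly turned (0 to 0.12), runs with an even drag of about 0.08 N m, stays where it is left, and comes up hard (over some 0.05 rad) on its seat somewhere between 0.95 and 1.15; each nut seats at its own angle, to be found by feel: 0.2 to 0.5 N m at the wrench is firmly home, about 1 N m is forcing it.
- nut_3 (a joint): turn of nut 3 in rad, growing clockwise seen from above (= tightening); at 0 its wings lie along the holder's y. It starts slightly turned (0 to 0.12), runs with an even drag of about 0.08 N m, stays where it is left, and comes up hard (over some 0.05 rad) on its seat somewhere between 0.95 and 1.15; each nut seats at its own angle, to be found by feel: 0.2 to 0.5 N m at the wrench is firmly home, about 1 N m is forcing it.
- nut_4 (a joint): turn of nut 4 in rad, growing clockwise seen from above (= tightening); at 0 its wings lie along the holder's y. It starts slightly turned (0 to 0.12), runs with an even drag of about 0.08 N m, stays where it is left, and comes up hard (over some 0.05 rad) on its seat somewhere between 0.95 and 1.15; each nut seats at its own angle, to be found by feel: 0.2 to 0.5 N m at the wrench is firmly home, about 1 N m is forcing it.
- flask: bystander: small conical flask, 52 mm wide and 85 mm tall, origin at its underside
- bulb: bystander: rubber pipette bulb, 51 mm wide and 76 mm tall, origin at its underside
- tips: bystander: box of pipette tips with clear lid, 92 x 122 x 77 mm, origin at its underside
Things that resemble listed ones, but are neither listed nor needed, are in the scene too. There is more than one size of the wrench; the one meant has the size given above.

How it is judged:
By the outcome, as a careful person would: the job done as asked, in the order asked, and still so for the second after the job is handed in, with the robot touching nothing.
It also fails if it takes over 72 s, if anything falls off the work surface, if the arm or the gripper's body presses on something with over 40 N, if the wrist force passes 120 N, or if a joint passes its speed limit or range.

## Working session

There is one attempt and no reset: what is moved stays moved. The work goes in short steps, Python scripts to look and compute and a shell command to move; the robot and the scene stay as the last step left them, time stands still between calls to the robot, and variables do not carry over. Pictures are saved under pics/ and viewed, and the job is handed in when it is done.

```bash
ls; mkdir -p pics; cat > h.py <<'E'
import numpy as np, cv2
from scipy.spatial.transform import Rotation as R
from station import *
def save(n,im): cv2.imwrite('pics/'+n+'.png',cv2.cvtColor(im,cv2.COLOR_RGB2BGR))
E
python3 - <<'E'
from h import *
for n in ("scene","top"):
    print(n,camera_model(n))
    im,d=get_image(n); save(n+'0',im); np.savez('pics/'+n+'0.npz',im=im,d=d)
print(get_obs()); print(grasp_offset)
E
```

```text
pics
scene {'fx': 518.7027751452525, 'fy': 518.7027751452525, 'cx': 277.6489046419213, 'cy': 209.68739612700412, 'k1': -0.18469165888333747, 'xyz': array([-0.29082798, -0.56617327,  0.77399246]), 'attitude': array([-1.92413801,  1.09650524, -0.56067405])}
top {'fx': 397.9670922147251, 'fy': 397.9670922147251, 'cx': 279.6017066656081, 'cy': 201.29812101246512, 'k1': -0.108572350362333, 'xyz': array([ 0.42942887, -0.03117937,  1.05765843]), 'attitude': array([-2.11346736,  2.15666477, -0.17492559])}
{'t': 0.1, 'q': array([-1.45099325e+00,  5.33234251e-02,  1.61415636e+00, -4.92715079e-06,
        1.47600066e+00, -1.18968150e-01]), 'dq': array([ 0.00107168, -0.00070882, -0.00233695,  0.00143051, -0.00041947,
       -0.00040826]), 'effort': array([ 7.18236006e-04, -3.94906104e+01, -3.71365464e+01, -5.70278289e-06,
        3.94873510e-03, -7.34850516e-06]), 'tool_pos': array([ 0.14776859, -0.60670004,  0.23016595]), 'tool_rot': array([ 2.09549473,  0.25336063, -2.09550675]), 'contact_force': array([ 0.2818237 , -0.43478064,  0.62847892]), 'wrist_torque': array([0.01987625, 0.0046751 , 0.05380397]), 'opening': 0.08530979189236776}
0.0187
```

View pics/scene0.png

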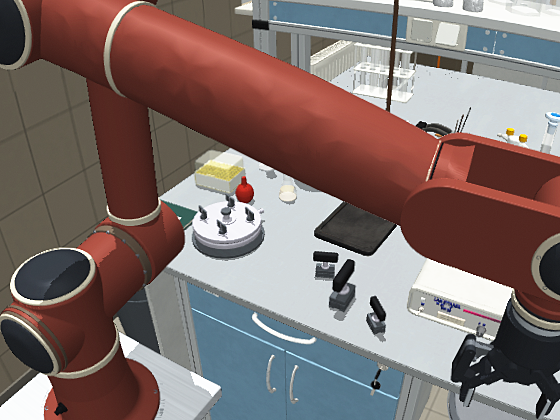

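View pics/top0.png

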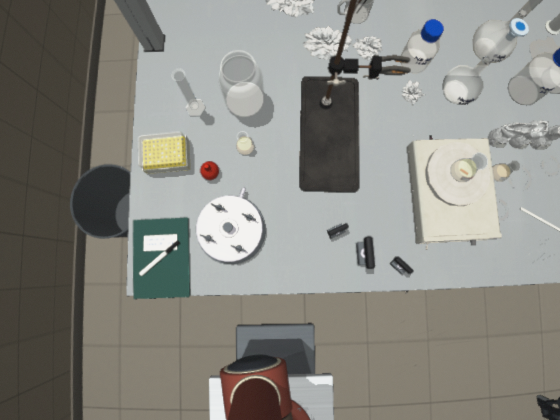

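The top view shows the holder at (229,229) with its barb towards (243,193), the bulb at (209,170), the flask at (244,146) and the tips box at (164,152). Three things could be the wrench: (338,231), (369,252) and (402,266). I'll measure all three, using depth.

```bash
cat >> h.py <<'E'
def cloud(n,d,cm=None):
    cm=cm or camera_model(n)
    v,u=np.mgrid[0:d.shape[0],0:d.shape[1]].astype(float)
    K=np.array([[cm['fx'],0,cm['cx']],[0,cm['fy'],cm['cy']],[0,0,1]])
    p=cv2.undistortPoints(np.stack([u.ravel(),v.ravel()],1)[:,None],K,np.array([cm['k1'],0,0,0,0.]),)[:,0]
    P=np.c_[p*d.reshape(-1,1),d.ravel()]
    return (R.from_rotvec(cm['attitude']).apply(P)+cm['xyz']).reshape(d.shape+(3,))
E
python3 - <<'E'
from h import *
for n in("top","scene"):
    z=np.load(f'pics/{n}0.npz'); im,d=z['im'],z['d']
    P=cloud(n,d)
    if n=="top":
        for (u,v) in [(338,231),(369,252),(402,266)]:
            s=P[v-25:v+25,u-22:u+22].reshape(-1,3); c=im[v-25:v+25,u-22:u+22].reshape(-1,3).astype(int)
            m=(s[:,2]>0.04)&(s[:,2]<0.2)
            q=s[m]; top=q[q[:,2]>q[:,2].max()-0.012]
            r=cv2.minAreaRect((top[:,:2]*1000).astype(np.float32))
            print((u,v),'zmax',np.percentile(q[:,2],[50,90,100]).round(4),r,len(top))
        a=im[180:300,180:430]; save('crop_top',cv2.resize(a,None,fx=3.2,fy=3.2,interpolation=cv2.INTER_CUBIC))
    else:
        a=im[170:340,180:400]; save('crop_scene',cv2.resize(a,None,fx=3.5,fy=3.5,interpolation=cv2.INTER_CUBIC))
        for (u,v) in [(326,257),(344,275),(377,307)]:
            s=P[v-20:v+15,u-16:u+16].reshape(-1,3); print(u,v,s[:,2].max())
E
```

```text
(338, 231) zmax [0.0598 0.0629 0.0656] ((520.7969360351562, -177.94366455078125), (13.807579040527344, 54.04658126831055), 22.636613845825195) 117
(369, 252) zmax [0.0861 0.0893 0.0943] ((460.009033203125, -249.02520751953125), (75.9306640625, 19.294790267944336), 0.8388389945030212) 227
(402, 266) zmax [0.059  0.0627 0.075 ] ((456.1286315917969, -352.7100830078125), (40.866798400878906, 82.79350280761719), 63.21849822998047) 14
326 257 0.773992461249707
344 275 0.773992461249707
377 307 0.773992461249707
```

View pics/crop_top.png

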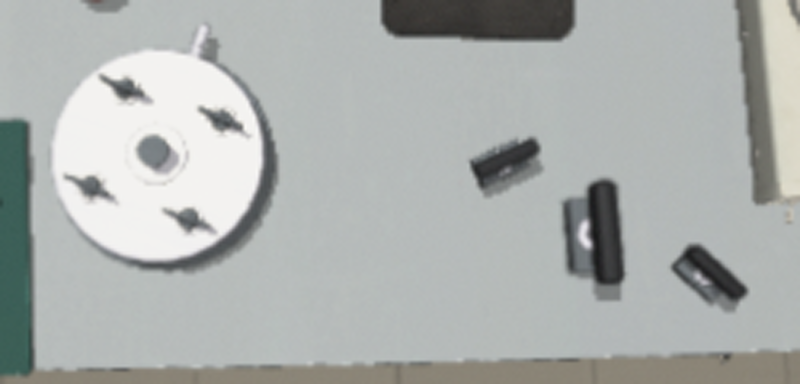

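View pics/crop_scene.png

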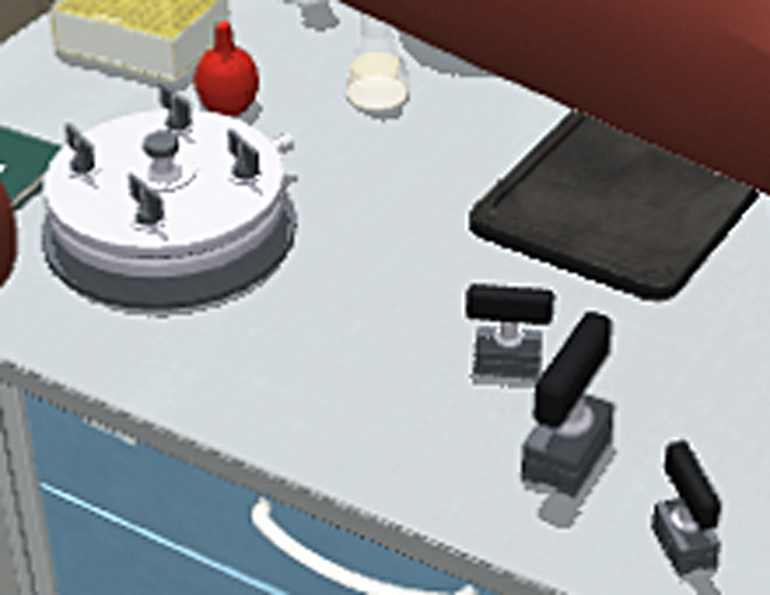

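The wrench wanted is the middle one, (369,252) in the top view: about 88 mm high with an 80 mm bar. The other two are about 60 mm tall. Next is the geometry of the wrench, the holder and the nuts.

```bash
python3 - <<'E'
from h import *
z=np.load('pics/top0.npz'); im,d=z['im'],z['d']; P=cloud("top",d)
# bench bias
b=P[260:280,270:330].reshape(-1,3); print('bench z',np.median(b[:,2]))
s=P[195:265,190:265].reshape(-1,3)
lid=s[(abs(s[:,2]-.05)<.012)]; print('lid z',np.median(lid[:,2]),len(lid))
h=cv2.convexHull((lid[:,:2]*1000).astype(np.float32))
print('circle',cv2.minEnclosingCircle(h), cv2.fitEllipse(h))
c=np.array(cv2.minEnclosingCircle(h)[0])/1000
r=np.linalg.norm(s[:,:2]-c,axis=1)
port=s[(r<.02)&(s[:,2]>.07)]; print('port',port.mean(0) if len(port) else None,len(port))
nut=s[(r>.03)&(r<.08)&(s[:,2]>.06)]
ang=np.degrees(np.arctan2(*(nut[:,:2]-c).T[::-1]))
print(len(nut)); 
for n in nut[np.argsort(ang)]: print(n.round(4),end=' ')
S=P[175:265,190:275].reshape(-1,3); r=np.linalg.norm(S[:,:2]-c,axis=1)
barb=S[(r>.094)&(r<.118)&(S[:,2]>.012)]; print('barb',barb.mean(0),len(barb),np.degrees(np.arctan2(*(barb[:,:2].mean(0)-c)[::-1])))
w=P[225:275,355:385].reshape(-1,3); w=w[(w[:,2]>.08)&(w[:,2]<.1)]
print('wrench mean',w.mean(0),len(w),cv2.fitLine((w[:,:2]).astype(np.float32),cv2.DIST_L2,0,.01,.01).ravel(), np.median(w[:,2]))
q=get_obs(); M=R.from_rotvec(q['tool_rot']).as_matrix(); print(M.round(3))
E
```

```text
bench z -0.0001358074345649829
lid z 0.05040638445380541 3178
circle ((530.899658203125, 100.0028076171875), 85.25138854980469) ((530.7460327148438, 99.3521499633789), (167.60345458984375, 169.30323791503906), 113.62737274169922)
port [0.5305748 0.099353  0.0788588] 88
179
[0.4832 0.0924 0.0774] [0.4829 0.0894 0.0815] [0.4853 0.0893 0.0823] [0.4809 0.0879 0.0731] [0.4828 0.0867 0.083 ] [0.4805 0.0846 0.0801] [0.4829 0.0845 0.0812] [0.4764 0.0818 0.0621] [0.4803 0.0819 0.0826] [0.4738 0.0793 0.0623] [0.4829 0.0822 0.0799] [0.4781 0.0801 0.0765] [0.4713 0.0769 0.0612] [0.4805 0.08   0.078 ] [0.4738 0.077  0.0606] [0.478  0.0774 0.0788] [0.4713 0.0745 0.0607] [0.4838 0.0793 0.0612] [0.4757 0.0754 0.0747] [0.4738 0.0744 0.0614] [0.4803 0.0772 0.0804] [0.4713 0.072  0.0604] [0.4777 0.0744 0.0837] [0.4755 0.0727 0.0775] [0.4803 0.0748 0.0797] [0.4778 0.0723 0.0808] [0.4753 0.0699 0.0803] [0.4804 0.0725 0.0784] [0.4836 0.0741 0.0632] [0.4812 0.0719 0.0606] [0.4776 0.0695 0.0841] [0.4753 0.0675 0.0794] [0.4728 0.065  0.0808] [0.4777 0.0674 0.0801] [0.4812 0.0694 0.061 ] [0.4753 0.065  0.0799
[... 2850 characters left out ...]
18] [0.5002 0.1574 0.0611] [0.5024 0.1519 0.0637] [0.5035 0.1486 0.0818] [0.5    0.1546 0.0627] [0.5001 0.1525 0.0602] [0.5048 0.1445 0.0629] [0.5035 0.1462 0.0814] [0.5036 0.1441 0.0794] [0.5013 0.1467 0.0784] [0.4976 0.1524 0.0609] [0.501  0.1437 0.0814] [0.501  0.1412 0.0816] [0.501  0.139  0.0801] [0.4988 0.1418 0.0777] [0.4986 0.1391 0.0791] [0.4986 0.1366 0.0791] [0.4988 0.1348 0.075 ] [0.4962 0.1368 0.0783] [0.4966 0.1355 0.0713] barb [0.6286002  0.06525536 0.03271812] 31 -19.578059957685348
wrench mean [ 0.45866738 -0.24829874  0.08652562] 249 [ 0.99982816  0.01853634  0.4586674  -0.24829873] 0.08684778999356901
[[-0.     0.237 -0.972]
 [ 0.002 -0.972 -0.237]
 [-1.    -0.002 -0.   ]]
```

```bash
cat >> h.py <<'E'
def nuts(P,c0=(0.5306,0.0994),yaw0=-19.4):
    out=[]
    for k in range(4):
        a=np.radians(yaw0+45+90*k); n=np.array(c0)+.058*np.array([np.cos(a),np.sin(a)])
        s=P.reshape(-1,3); s=s[(np.linalg.norm(s[:,:2]-n,axis=1)<.024)&(s[:,2]>.0765)&(s[:,2]<.088)]
        if len(s)<8: out.append((np.array([np.nan]*2),np.nan,0));continue
        m=s[:,:2].mean(0); vx,vy,_,_=cv2.fitLine(s[:,:2].astype(np.float32),cv2.DIST_L2,0,.001,.001).ravel()
        t=(s[:,:2]-m)@np.array([vx,vy]); m=m+np.array([vx,vy])*(t.max()+t.min())/2
        out.append((m,np.degrees(np.arctan2(vy,vx)),len(s)))
    return out
E
python3 - <<'E'
from h import *
for n in("top","scene"):
    z=np.load(f'pics/{n}0.npz'); P=cloud(n,z['d']); N=nuts(P)
    for x in N: print(x)
    A=np.array([x[0] for x in N]); c=A.mean(0); print('c',c)
    a=np.degrees(np.unwrap([np.arctan2(*(x-c)[::-1]) for x in A])); print('yaw',a-[45,135,225,315],np.linalg.norm(A-c,axis=1))
E
```

```text
(array([0.58309106, 0.12548957]), np.float32(67.68705), 28)
(array([0.50492301, 0.15157654]), np.float32(64.67956), 25)
(array([0.47853625, 0.07477083]), np.float32(70.47034), 27)
(array([0.55551635, 0.04621272]), np.float32(65.9489), 28)
c [0.53051667 0.09951241]
yaw [-18.7058943  -18.82221445 -19.54653749 -19.87155069] [0.05864196 0.05801473 0.0575683  0.0588714 ]
(array([0.58119778, 0.12327775]), np.float32(67.93962), 23)
(array([0.5031039 , 0.14977012]), np.float32(64.65188), 19)
(array([0.47680836, 0.072437  ]), np.float32(70.032364), 29)
(array([0.55374958, 0.04426778]), np.float32(64.9665), 26)
c [0.52871491 0.09743816]
yaw [-18.78698545 -18.92310165 -19.28187486 -19.78712489] [0.05849903 0.05826283 0.05761378 0.05876925]
```

```bash
python3 -m crank '[[[0.026,0.030,0,-2],[0.052,0.060,0,-4],[0.078,0.089,0,-6],[0.104,0.119,0,-8],[0.130,0.149,0,-10]]]' 0.65 110; python3 -m crank '[[[0.026,0.030,0,-1],[0.052,0.060,0,-2],[0.078,0.089,0,-2.6],[0.104,0.119,0,-2.6],[0.130,0.149,0,-2.6]]]'; python3 -m crank '[[[0.026,0.030,0,0],[0.052,0.060,0,0],[0.052,0.060,0,0],[0.052,0.060,0,0]]]'
python3 - <<'E'
from h import *
o=get_obs();M=R.from_rotvec(o['tool_rot']).as_matrix();print(o['q'],M.round(3))
cm=camera_model('wrist'); im,d=get_image('wrist'); save('w1',im); P=cloud('wrist',d,cm)
print(cm['xyz']); s=P.reshape(-1,3); print('bench',np.median(s[abs(s[:,2])<.01][:,2]))
s=s[(d.ravel()>0)&(np.linalg.norm(s[:,:2]-[.46,-.248],axis=1)<.06)&(s[:,2]>.078)&(s[:,2]<.095)]
print(len(s),s.mean(0),cv2.minAreaRect((s[:,:2]*1000).astype(np.float32)),cv2.fitLine((s[:,:2]).astype(np.float32),cv2.DIST_L2,0,.001,.001).ravel(),np.median(s[:,2]))
E
```

```text
t: 0.52
tool_pos: [0.2785, -0.4565, 0.2307]
tool_rot: [2.19, 0.069, -2.191]
contact_force: [1.4, -0.2, -0.8]
opening: 0.0554
t: 0.93
tool_pos: [0.4085, -0.3074, 0.2309]
tool_rot: [2.212, 0.021, -2.213]
contact_force: [-0.0, -0.5, -0.6]
opening: 0.0555
t: 1.27
tool_pos: [0.4606, -0.2474, 0.2307]
tool_rot: [2.209, 0.026, -2.211]
contact_force: [-0.1, -0.3, 0.1]
opening: 0.0557
[-6.35188001e-01 -1.93422129e-01  1.84767411e+00 -2.31958454e-04
  1.48838125e+00  9.12588490e-01] [[-0.001  0.023 -1.   ]
 [ 0.    -1.    -0.023]
 [-1.    -0.     0.001]]
[ 0.54226387 -0.2456465   0.37268366]
bench -0.0007429130652687466
1782 [ 0.46369222 -0.25096496  0.08620349] ((461.36529541015625, -250.8424530029297), (78.83992767333984, 19.521886825561523), 2.162963390350342) [ 0.9992788   0.03797263  0.46369222 -0.25096497] 0.08660739094544956
```

View pics/w1.png

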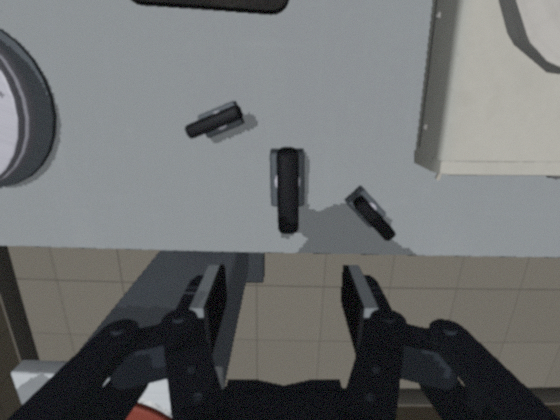

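The wrist view shows the tall wrench at (288,190) between the two small ones, (214,122) and (371,213). The bar is centred near (0.461, -0.250), at about 2°. I'll go down and grasp it.

```bash
python3 -m crank '[[[0,-0.0026,-0.035,0.5],[0,-0.0026,-0.07,0.5],[0,-0.0026,-0.105,0.5],[0,-0.0026,-0.14,0.5],[0,-0.0026,-0.16,0.5]]]'; python3 -m crank '[[[0,0,-0.010,0],[0,0,-0.017,0],[0,0,-0.017,0]]]' ; python3 -m crank '[[[0,0,0,0],[0,0,0,0],[0,0,0,0],[0,0,0,0],[0,0,0,0]]]' 0 110; python3 - <<'E'
from h import *
o=get_obs();print(o['contact_force'],o['wrist_torque'],o['opening'],o['dq'].round(3))
E
```

```text
t: 1.73
tool_pos: [0.4565, -0.2516, 0.0667]
tool_rot: [2.205, 0.031, -2.216]
contact_force: [-0.6, -0.2, 0.1]
opening: 0.0554
t: 1.98
tool_pos: [0.459, -0.2524, 0.0535]
tool_rot: [2.207, 0.03, -2.21]
contact_force: [0.2, -0.5, -0.0]
opening: 0.0552
t: 2.4
tool_pos: [0.461, -0.2528, 0.0564]
tool_rot: [2.209, 0.028, -2.203]
contact_force: [-1.0, 0.4, 6.5]
opening: 0.0187
[-1.01393425  0.43749308  6.45595287] [-0.10222102  0.14747192 -0.05549346] 0.01872210930044149 [ 0.001  0.    -0.001  0.     0.001  0.003]
```

```bash
python3 -m crank '[[[0,0,0.01,0],[0,0,0.04,0],[0,0,0.08,0],[0,0,0.12,0],[0,0,0.12,0]]]'; python3 - <<'E'
from h import *
o=get_obs();print(o['contact_force'],o['wrist_torque'],o['opening'],o['tool_pos'])
cm=camera_model('wrist'); im,d=get_image('wrist'); save('w2',im); P=cloud('wrist',d,cm)
im,d=get_image('top'); save('t2',cv2.resize(im[180:310,180:430],None,fx=3,fy=3)); P=cloud('top',d)
E
```

```text
t: 2.82
tool_pos: [0.4638, -0.2546, 0.1843]
tool_rot: [2.216, 0.02, -2.189]
contact_force: [1.9, -1.7, -0.3]
opening: 0.0185
[ 1.8931268  -1.72133361 -0.31800563] [-0.08495813 -0.16963142 -0.02706942] 0.018461329227368515 [ 0.463787   -0.25456714  0.1843124 ]
```

View pics/w2.png

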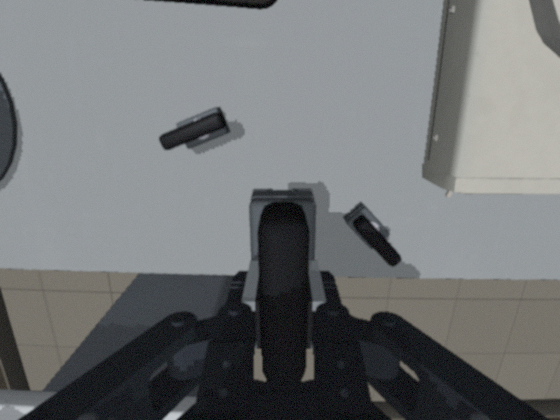

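View pics/t2.png

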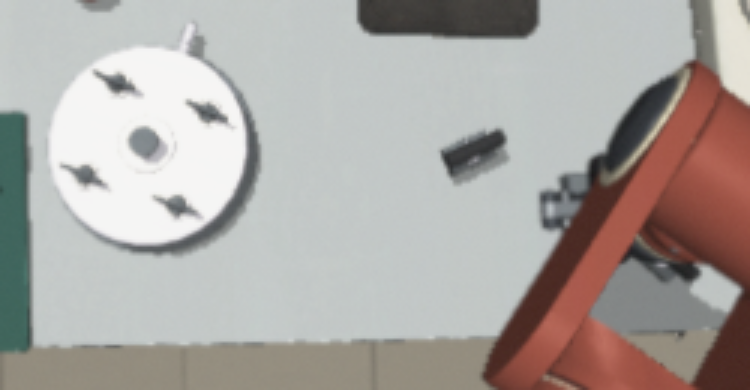

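Lifted: the bar is between the pads, with the head's front edge at pixels (250..316, 190). I'll measure the wrench in the hand once it's settled.

```bash
python3 -m crank '[[[0,0,0,0],[0,0,0,0],[0,0,0,0]]]'; cat >> h.py <<'E'
def held(tag):
    o=get_obs(); cm=camera_model('wrist'); im,d=get_image('wrist'); save(tag,im); P=cloud('wrist',d,cm)
    M=R.from_rotvec(o['tool_rot']).as_matrix(); L=(P.reshape(-1,3)-o['tool_pos'])@M
    L=L[d.ravel()>0]; v=np.where
    # local: x down along fingers, y jaws, z
    return o,M,L
E
python3 - <<'E'
from h import *
o,M,L=held('w3'); print(o['tool_pos'],o['contact_force'],o['wrist_torque'],M.round(4).tolist())
near=L[(abs(L[:,1])<.03)&(abs(L[:,2])<.06)&(L[:,0]<.07)&(L[:,0]>-.06)]
print(np.histogram(near[:,0],bins=np.arange(-.06,.07,.005)))
def rep(lo,hi):
    s=near[(near[:,0]>lo)&(near[:,0]<hi)]
    print(lo,hi,len(s),s.mean(0).round(4),'y',np.percentile(s[:,1],[1,99]).round(4),'z',np.percentile(s[:,2],[1,99]).round(4), cv2.minAreaRect((s[:,1:]*1000).astype(np.float32)))
    return s
rep(-.045,-.028); rep(.015,.032);rep(.02,.06)
s=near[(near[:,0]>-.045)&(near[:,0]<-.028)&(abs(near[:,1])<.012)]
vx=cv2.fitLine(s[:,1:].astype(np.float32),cv2.DIST_L2,0,.001,.001).ravel();print('bar line',vx)
print('tilt in pts', np.polyfit(s[:,2],s[:,0],1))
E
```

```text
t: 3.17
tool_pos: [0.4586, -0.2509, 0.1717]
tool_rot: [2.205, 0.034, -2.213]
contact_force: [-0.1, 0.7, -3.6]
opening: 0.0183
[ 0.45857411 -0.2509072   0.17171694] [-0.12288683  0.6844714  -3.55180356] [-0.02792767  0.02139398 -0.01188965] [[-0.0037, 0.0276, -0.9996], [0.0028, -0.9996, -0.0276], [-1.0, -0.0029, 0.0036]]
(array([ 715, 1823, 1159,  814,  826, 5174, 3312,  599,  501,  432,  339,
         41,    0,    0,    0,    0,    0, 1086,  192,  120,  180,  135,
        107,   18,    0]), array([-6.00000000e-02, -5.50000000e-02, -5.00000000e-02, -4.50000000e-02,
       -4.00000000e-02, -3.50000000e-02, -3.00000000e-02, -2.50000000e-02,
       -2.00000000e-02, -1.50000000e-02, -1.00000000e-02, -5.00000000e-03,
       -2.77555756e-17,  5.00000000e-03,  1.00000000e-02,  1.50000000e-02,
        2.00000000e-02,  2.50000000e-02,  3.00000000e-02,  3.50000000e-02,
        4.00000000e-02,  4.50000000e-02,  5.00000000e-02,  5.50000000e-02,
        6.00000000e-02,  6.50000000e-02]))
-0.045 -0.028 9039 [-0.0322  0.     -0.0052] y [-0.0253  0.0251] z [-0.0377  0.0344] ((0.06093621253967285, -0.23456573486328125), (55.879276275634766, 68.72439575195312), 35.77684020996094)
0.015 0.032 1183 [ 0.0279 -0.0015 -0.0173] y [-0.019   0.0177] z [-0.0297  0.0047] ((-0.6590499877929688, -11.89775276184082), (37.27040100097656, 36.113304138183594), 0.4891650676727295)
0.02 0.06 1838 [ 0.0334 -0.0012 -0.0216] y [-0.0189  0.0176] z [-0.0298  0.0044] ((-0.6853599548339844, -11.740106582641602), (36.36944580078125, 37.24040603637695), 89.60408782958984)
bar line [ 5.0660912e-03  9.9998719e-01  1.3104625e-05 -4.6072132e-03]
tilt in pts [-0.01243787 -0.03131202]
```

```bash
python3 -m crank '[[[0.004,0.027,0.01,6.6],[0.008,0.054,0.02,13.2],[0.012,0.081,0.03,19.8],[0.016,0.108,0.04,26.4],[0.020,0.135,0.04,33]]]'; python3 -m crank '[[[0.004,0.027,0,6.6],[0.008,0.054,0,13.2],[0.012,0.081,0,19.8],[0.016,0.108,0,26.4],[0.020,0.135,0,33]]]';python3 -m crank '[[[0,0,0,0],[0,0,0,0],[0,0,0,0],[0,0,0,0]]]'; cat >> h.py <<'E'
def pn(N):
    for x in N: print(x[0].round(4),round(float(x[1]),2),x[2])
    A=np.array([x[0] for x in N]); c=A.mean(0)
    a=np.degrees(np.unwrap([np.arctan2(*(x-c)[::-1]) for x in A])); print('c',c.round(4),'yaw',a-[45,135,225,315])
def tool():
    o=get_obs();M=R.from_rotvec(o['tool_rot']).as_matrix()
    b=M@[0,.005,1]; bar=np.degrees(np.arctan2(-b[1],-b[0])); w=o['tool_pos']+M@[.0575,-.0007,0]
    print('t',round(o['t'],2),'tcp',o['tool_pos'].round(4),'bar',bar.round(2),'slot',w.round(4),'ax',M[:,0].round(3),'F',o['contact_force'].round(1),'T',o['wrist_torque'].round(3),'op',o['opening'].round(4))
    return o,M
E
python3 - <<'E'
from h import *
tool(); cm=camera_model('wrist'); im,d=get_image('wrist'); save('w4',im); P=cloud('wrist',d,cm); pn(nuts(P))
s=P.reshape(-1,3); s=s[np.linalg.norm(s[:,:2]-[.53,.099],axis=1)<.015]; s=s[(s[:,2]>.07)&(s[:,2]<.085)]; print(len(s),s.mean(0))
E
```

```text
t: 3.63
tool_pos: [0.4805, -0.116, 0.2157]
tool_rot: [1.875, 0.587, -1.872]
contact_force: [0.9, 1.1, -2.2]
opening: 0.0186
t: 4.05
tool_pos: [0.4993, 0.0196, 0.2131]
tool_rot: [1.486, 1.003, -1.489]
contact_force: [1.0, -0.6, -2.3]
opening: 0.0183
t: 4.38
tool_pos: [0.4996, 0.0174, 0.2137]
tool_rot: [1.492, 0.997, -1.494]
contact_force: [-0.3, 1.2, -2.7]
opening: 0.0186Traceback (most recent call last):
  File "<stdin>", line 2, in <module>
  File "h.py", line 35, in tool
    print('t',round(o['t'],2),'tcp',o['tool_pos'].round(4),'bar',bar.round(2),'slot',w.round(4),'ax',M[:,0].round(3),'F',o['contact_force'].round(1),'T',o['wrist_torque'].round(3),'op',o['opening'].round(4))
                                                                                                                                                                                         ^^^^^^^^^^^^^^^^^^
AttributeError: 'float' object has no attribute 'round'
```

```bash
sed -i "s/o\['opening'\].round(4)/round(o['opening'],4)/" h.py
python3 - <<'E'
from h import *
tool(); cm=camera_model('wrist'); im,d=get_image('wrist'); save('w4',im); P=cloud('wrist',d,cm); pn(nuts(P))
s=P.reshape(-1,3); s=s[np.linalg.norm(s[:,:2]-[.53,.099],axis=1)<.015]; s=s[(s[:,2]>.07)&(s[:,2]<.085)]; print(len(s),s.mean(0))
E
```

```text
t 4.38 tcp [0.4996 0.0174 0.2137] bar 67.77 slot [0.4988 0.0177 0.1562] ax [-0.001 -0.    -1.   ] F [-0.3  1.2 -2.7] T [-0.038 -0.052 -0.015] op 0.0186
[0.5829 0.1238] 67.9 340
[0.5062 0.1504] 65.15 323
[0.4795 0.0732] 70.61 248
[0.5565 0.0464] 65.57 248
c [0.5313 0.0984] yaw [-18.82215635 -19.21326302 -18.97891316 -19.10729738]
818 [0.53130871 0.09833242 0.07832556]
```

View pics/w4.png

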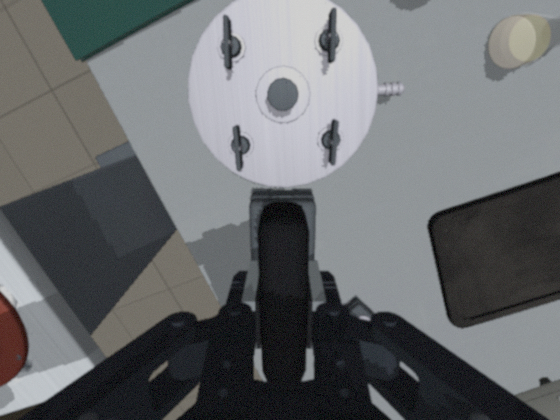

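The wrist view shows all four nuts clearly: (333,38), (230,45), (240,145) and (333,140), with the barb at (390,88). The wrench head is at (283,220). Fit residuals are under 1 mm, so I'll go to a point above nut 1.

```bash
python3 -m crank '[[[0.021,0.0265,0,0],[0.042,0.053,-0.01,0],[0.0635,0.0795,-0.03,0],[0.0846,0.1061,-0.052,0],[0.0846,0.1061,-0.056,0]]]'; python3 -m crank '[[[0,0,0,0],[0,0,0,0],[0,0,0,0],[0,0,0,0]]]'; python3 - <<'E'
from h import *
tool(); im,d=get_image('wrist'); save('w5',im)
E
```

```text
t: 4.85
tool_pos: [0.5846, 0.1267, 0.1526]
tool_rot: [1.488, 1.004, -1.496]
contact_force: [-2.1, -0.9, -3.9]
opening: 0.0187
t: 5.18
tool_pos: [0.585, 0.1232, 0.1602]
tool_rot: [1.494, 0.995, -1.49]
contact_force: [-0.6, 0.2, -3.2]
opening: 0.0184
t 5.18 tcp [0.585  0.1232 0.1602] bar 67.77 slot [0.5846 0.1235 0.1027] ax [ 0.003  0.    -1.   ] F [-0.6  0.2 -3.2] T [ 0.017 -0.004 -0.046] op 0.0184
```

View pics/w5.png

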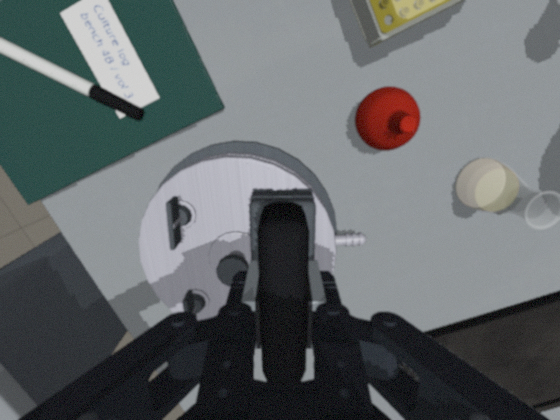

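```bash
python3 -m crank '[[[-0.001,0,-0.008,0],[-0.001,0,-0.016,0],[-0.001,0,-0.022,0],[-0.001,0,-0.028,0]]]'; python3 -c "
from h import *
tool()"
```

```text
t: 5.57
tool_pos: [0.5828, 0.1241, 0.129]
tool_rot: [1.491, 0.998, -1.493]
contact_force: [0.1, -0.6, -3.2]
opening: 0.0185
t 5.57 tcp [0.5828 0.1241 0.129 ] bar 67.86 slot [0.5821 0.1243 0.0715] ax [-0.001 -0.    -1.   ] F [ 0.1 -0.6 -3.2] T [-0.024  0.004  0.005] op 0.0185
```

The slot slid over the wings without touching, so I'll go on down to the stop.

```bash
python3 -m crank '[[[0,0,-0.004,0],[0,0,-0.008,0],[0,0,-0.008,0]]]'; python3 -c "
from h import *
tool()"
```

```text
t: 5.82
tool_pos: [0.5827, 0.1242, 0.1209]
tool_rot: [1.49, 0.999, -1.493]
contact_force: [0.5, -0.2, -3.5]
opening: 0.0184
t 5.82 tcp [0.5827 0.1242 0.1209] bar 67.87 slot [0.582  0.1245 0.0634] ax [-0.002 -0.    -1.   ] F [ 0.5 -0.2 -3.5] T [-0.067 -0.026 -0.233] op 0.0184
```

```bash
python3 -m crank '[[[0,0,0,-4],[0,0,0,-8],[0,0,0,-12],[0,0,0,-16],[0,0,0,-20]]]';python3 -c "
from h import *
tool()"; python3 -m crank '[[[0,0,0,-4],[0,0,0,-8],[0,0,0,-12],[0,0,0,-16],[0,0,0,-18]]]';python3 -c "
from h import *
tool()";python3 -m crank '[[[0,0,0,0],[0,0,0,0]]]';python3 -c "
from h import *
tool()"
```

```text
t: 6.23
tool_pos: [0.585, 0.1237, 0.1228]
tool_rot: [1.734, 0.758, -1.728]
contact_force: [5.1, -2.0, -5.0]
opening: 0.0188
t 6.23 tcp [0.585  0.1237 0.1228] bar 47.69 slot [0.5847 0.1241 0.0653] ax [ 0.004 -0.001 -1.   ] F [ 5.1 -2.  -5. ] T [-0.425 -0.825  0.127] op 0.0188
t: 6.65
tool_pos: [0.5849, 0.1234, 0.1228]
tool_rot: [1.935, 0.505, -1.929]
contact_force: [3.8, -2.5, -4.8]
opening: 0.0184
t 6.65 tcp [0.5849 0.1234 0.1228] bar 29.72 slot [0.5848 0.1239 0.0653] ax [ 0.004 -0.002 -1.   ] F [ 3.8 -2.5 -4.8] T [-0.556 -0.835  0.053] op 0.0184
t: 6.82
tool_pos: [0.5846, 0.1237, 0.1228]
tool_rot: [1.933, 0.509, -1.927]
contact_force: [4.1, -3.0, -4.3]
opening: 0.0183
t 6.82 tcp [0.5846 0.1237 0.1228] bar 29.93 slot [0.5845 0.1242 0.0653] ax [ 0.003 -0.001 -1.   ] F [ 4.1 -3.  -4.3] T [-0.585 -0.878  0.101] op 0.0183
```

The drag torque is about 0.1 N m, as expected. I'll back off the play, lift, and look.

```bash
python3 -m crank '[[[0,0,0,4],[0,0,0,8],[0,0,0,8]]]';python3 -c "
from h import *
tool()";python3 -m crank '[[[0,0,0.015,0],[0,0,0.035,0],[0,0,0.05,0],[0,0,0.05,0]]]'; python3 -c "
from h import *
tool()
im,d=get_image('top'); save('t3',cv2.resize(im[180:300,180:330],None,fx=4,fy=4)); pn(nuts(cloud('top',d)))
im,d=get_image('wrist'); save('w6',im)"
```

```text
t: 7.07
tool_pos: [0.583, 0.1246, 0.1224]
tool_rot: [1.842, 0.63, -1.844]
contact_force: [0.3, -0.5, -2.5]
opening: 0.0188
t 7.07 tcp [0.583  0.1246 0.1224] bar 37.97 slot [0.5825 0.1252 0.0649] ax [-0.001  0.001 -1.   ] F [ 0.3 -0.5 -2.5] T [ 0.033  0.018 -0.281] op 0.0188
t: 7.4
tool_pos: [0.5854, 0.1249, 0.1766]
tool_rot: [1.85, 0.626, -1.838]
contact_force: [0.7, 0.3, -1.5]
opening: 0.018
t 7.4 tcp [0.5854 0.1249 0.1766] bar 37.82 slot [0.5853 0.1256 0.1191] ax [ 0.006  0.001 -1.   ] F [ 0.7  0.3 -1.5] T [ 0.051 -0.068 -0.002] op 0.018
[nan nan] nan 0
[nan nan] nan 0
[0.4783 0.0745] 70.46 28
[0.5557 0.0465] 65.82 27
c [nan nan] yaw [nan nan nan nan]
```

View pics/t3.png

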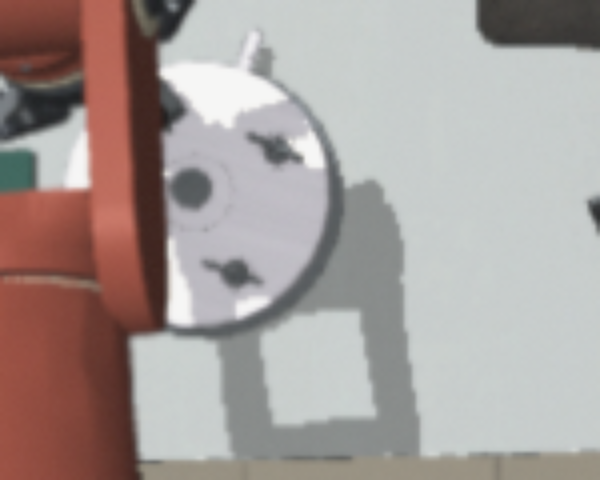

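View pics/w6.png

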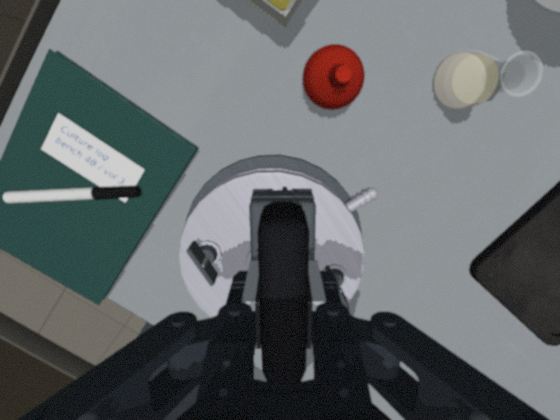

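```bash
python3 -m crank '[[[-0.021,-0.0105,0.01,6.6],[-0.042,-0.021,0.01,13.2],[-0.064,-0.0315,0.01,19.8],[-0.085,-0.042,0.01,26.4],[-0.1061,-0.0526,0,32.8]]]';python3 -m crank '[[[0,0,0,0],[0,0,0,0],[0,0,0,0],[0,0,0,0]]]'; python3 -c "
from h import *
tool()
cm=camera_model('wrist');im,d=get_image('wrist'); save('w7',im); pn(nuts(cloud('wrist',d,cm),(.5313,.0984),-19))
tool()"
```

```text
t: 7.92
tool_pos: [0.4765, 0.0715, 0.1723]
tool_rot: [1.453, 1.031, -1.452]
contact_force: [0.7, -0.5, -2.8]
opening: 0.0183
t: 8.25
tool_pos: [0.478, 0.072, 0.1724]
tool_rot: [1.458, 1.027, -1.457]
contact_force: [-0.3, 0.3, -2.0]
opening: 0.0183
t 8.25 tcp [0.478  0.072  0.1724] bar 70.63 slot [0.4774 0.0722 0.1149] ax [ 0.  0. -1.] F [-0.3  0.3 -2. ] T [-0.042  0.02  -0.015] op 0.0183
[0.5826 0.1238] 37.96 407
[0.5061 0.1506] 66.24 377
[0.4852 0.0905] -17.08 9
[0.5558 0.0468] 65.3 317
c [0.5324 0.1029] yaw [-22.45643685 -16.10943903 -30.21876954 -22.41071839]
t 8.3 tcp [0.4782 0.072  0.1726] bar 70.65 slot [0.4775 0.0722 0.1151] ax [ 0.  0. -1.] F [ 0.5  0.5 -2.7] T [0.016 0.021 0.025] op 0.0187
```

View pics/w7.png

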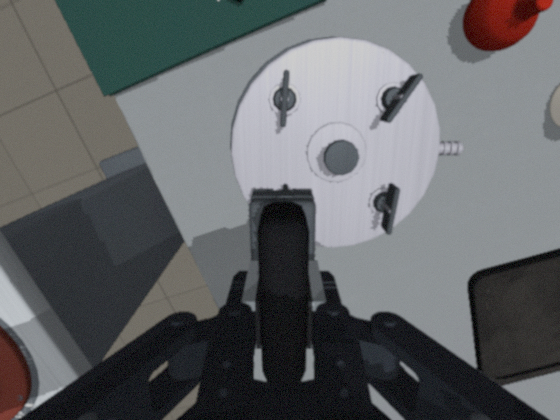

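Nut 1's wing now reads 37.96°, turned 29.9° from 67.9°, which is right. On to nut 3, opposite.

```bash
python3 -m crank '[[[0.0016,0.0008,-0.012,0],[0.0016,0.0008,-0.024,0],[0.0016,0.0008,-0.033,0],[0.0016,0.0008,-0.038,0],[0.0016,0.0008,-0.043,0]]]';python3 -c "
from h import *
tool()";python3 -m crank '[[[0,0,-0.004,0],[0,0,-0.008,0],[0,0,-0.008,0]]]';python3 -c "
from h import *
tool()"
```

```text
t: 8.72
tool_pos: [0.4783, 0.0725, 0.1277]
tool_rot: [1.456, 1.029, -1.459]
contact_force: [-0.5, -0.2, -2.9]
opening: 0.0189
t 8.72 tcp [0.4783 0.0725 0.1277] bar 70.67 slot [0.4775 0.0727 0.0702] ax [-0.002  0.    -1.   ] F [-0.5 -0.2 -2.9] T [0.069 0.008 0.038] op 0.0189
t: 8.97
tool_pos: [0.4784, 0.0724, 0.1204]
tool_rot: [1.456, 1.028, -1.458]
contact_force: [-0.3, 0.1, -2.8]
opening: 0.0183
t 8.97 tcp [0.4784 0.0724 0.1204] bar 70.66 slot [0.4777 0.0727 0.0629] ax [-0.001  0.    -1.   ] F [-0.3  0.1 -2.8] T [ 0.086  0.036 -0.018] op 0.0183
```

```bash
python3 -m crank '[[[0,0,0,-4],[0,0,0,-8],[0,0,0,-12],[0,0,0,-16],[0,0,0,-20]]]';python3 -m crank '[[[0,0,0,-4],[0,0,0,-8],[0,0,0,-12],[0,0,0,-16],[0,0,0,-18]]]';python3 -m crank '[[[0,0,0,0],[0,0,0,0]]]';python3 -c "
from h import *
tool()"; python3 -m crank '[[[0,0,0,4],[0,0,0,8],[0,0,0,8]]]';python3 -c "
from h import *
tool()";python3 -m crank '[[[0,0,0.015,0],[0,0,0.035,0],[0,0,0.05,0],[0,0,0.05,0]]]'; python3 -c "
from h import *
tool()"
```

```text
t: 9.38
tool_pos: [0.4799, 0.0721, 0.1218]
tool_rot: [1.701, 0.794, -1.697]
contact_force: [2.6, -1.4, -5.2]
opening: 0.0185
t: 9.8
tool_pos: [0.4797, 0.072, 0.1218]
tool_rot: [1.904, 0.548, -1.9]
contact_force: [1.5, -0.5, -4.7]
opening: 0.0184
t: 9.97
tool_pos: [0.4796, 0.0721, 0.1218]
tool_rot: [1.902, 0.551, -1.898]
contact_force: [2.4, -1.4, -5.2]
opening: 0.0185
t 9.97 tcp [0.4796 0.0721 0.1218] bar 32.73 slot [0.4794 0.0727 0.0643] ax [ 0.002 -0.001 -1.   ] F [ 2.4 -1.4 -5.2] T [-0.32  -0.464  0.045] op 0.0185
t: 10.22
tool_pos: [0.4788, 0.0726, 0.1215]
tool_rot: [1.811, 0.669, -1.812]
contact_force: [-0.0, -0.2, -3.7]
opening: 0.0184
t 10.22 tcp [0.4788 0.0726 0.1215] bar 40.77 slot [0.4783 0.0732 0.064 ] ax [-0.     0.001 -1.   ] F [-0.  -0.2 -3.7] T [-0.038  0.009 -0.005] op 0.0184
t: 10.55
tool_pos: [0.4812, 0.0726, 0.1754]
tool_rot: [1.819, 0.663, -1.806]
contact_force: [0.3, -0.8, -1.7]
opening: 0.0186
t 10.55 tcp [0.4812 0.0726 0.1754] bar 40.61 slot [0.4811 0.0732 0.1179] ax [ 0.007  0.    -1.   ] F [ 0.3 -0.8 -1.7] T [-0.023 -0.062 -0.04 ] op 0.0186
```

```bash
python3 -m crank '[[[0.006,0.016,0,5],[0.012,0.032,0,10],[0.018,0.048,0,15],[0.023,0.064,0,20],[0.0275,0.0773,0,24.9]]]';python3 -m crank '[[[0,0,0,0],[0,0,0,0],[0,0,0,0],[0,0,0,0]]]'; python3 -c "
from h import *
tool()
cm=camera_model('wrist');im,d=get_image('wrist'); save('w8',im); pn(nuts(cloud('wrist',d,cm),(.5313,.0984),-19))
"
```

```text
t: 10.97
tool_pos: [0.506, 0.1508, 0.1701]
tool_rot: [1.516, 0.977, -1.518]
contact_force: [-0.2, 0.1, -2.3]
opening: 0.0186
t: 11.3
tool_pos: [0.506, 0.1491, 0.1708]
tool_rot: [1.52, 0.972, -1.522]
contact_force: [-0.4, -0.3, -2.5]
opening: 0.0186
t 11.3 tcp [0.506  0.1491 0.1708] bar 65.46 slot [0.5053 0.1494 0.1133] ax [-0.001 -0.    -1.   ] F [-0.4 -0.3 -2.5] T [0.008 0.009 0.006] op 0.0186
[0.5829 0.1244] 37.88 331
[nan nan] nan 0
[nan nan] nan 0
[0.5569 0.0487] 65.74 216
c [nan nan] yaw [nan nan nan nan]
```

View pics/w8.png

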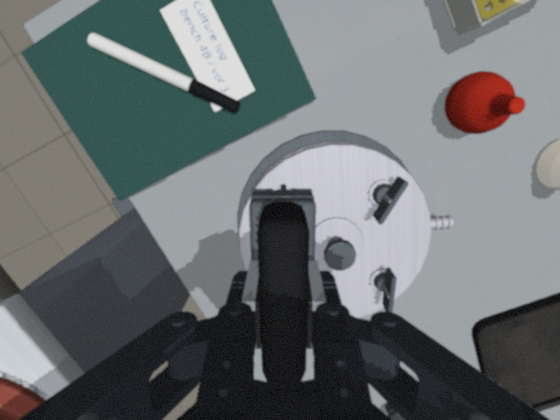

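```bash
python3 -m crank '[[[0.0007,0.001,-0.012,0],[0.0007,0.001,-0.024,0],[0.0007,0.001,-0.032,0],[0.0007,0.001,-0.037,0],[0.0007,0.001,-0.042,0]]]';python3 -c "
from h import *
tool()";python3 -m crank '[[[0,0,-0.004,0],[0,0,-0.008,0],[0,0,-0.008,0]]]';python3 -c "
from h import *
tool()"
```

```text
t: 11.77
tool_pos: [0.5064, 0.1505, 0.1276]
tool_rot: [1.518, 0.974, -1.522]
contact_force: [0.1, -0.7, -3.1]
opening: 0.0187
t 11.77 tcp [0.5064 0.1505 0.1276] bar 65.56 slot [0.5056 0.1508 0.0701] ax [-0.002 -0.    -1.   ] F [ 0.1 -0.7 -3.1] T [0.018 0.023 0.028] op 0.0187
t: 12.02
tool_pos: [0.5067, 0.1507, 0.1204]
tool_rot: [1.518, 0.974, -1.521]
contact_force: [0.1, 0.9, -3.4]
opening: 0.0188
t 12.02 tcp [0.5067 0.1507 0.1204] bar 65.57 slot [0.506  0.151  0.0629] ax [-0.001 -0.    -1.   ] F [ 0.1  0.9 -3.4] T [-0.016 -0.022  0.033] op 0.0188
```

```bash
python3 -m crank '[[[0,0,0,-4],[0,0,0,-8],[0,0,0,-12],[0,0,0,-16],[0,0,0,-20]]]';python3 -m crank '[[[0,0,0,-4],[0,0,0,-8],[0,0,0,-12],[0,0,0,-16],[0,0,0,-18]]]';python3 -m crank '[[[0,0,0,0],[0,0,0,0]]]';python3 -c "
from h import *
tool()"; python3 -m crank '[[[0,0,0,4],[0,0,0,8],[0,0,0,8]]]';python3 -c "
from h import *
tool()";python3 -m crank '[[[0,0,0.015,0],[0,0,0.035,0],[0,0,0.05,0],[0,0,0.05,0]]]'; python3 -c "
from h import *
tool()"
```

```text
t: 12.43
tool_pos: [0.5078, 0.1505, 0.1216]
tool_rot: [1.76, 0.729, -1.757]
contact_force: [1.1, -1.2, -4.4]
opening: 0.0185
t: 12.85
tool_pos: [0.5078, 0.1502, 0.1217]
tool_rot: [1.958, 0.47, -1.955]
contact_force: [0.6, -1.7, -3.6]
opening: 0.0187
t: 13.02
tool_pos: [0.5077, 0.1503, 0.1216]
tool_rot: [1.956, 0.474, -1.954]
contact_force: [2.6, -2.7, -3.4]
opening: 0.0183
t 13.02 tcp [0.5077 0.1503 0.1216] bar 27.63 slot [0.5074 0.1508 0.0641] ax [ 0.001 -0.001 -1.   ] F [ 2.6 -2.7 -3.4] T [-0.565 -0.397  0.042] op 0.0183
t: 13.27
tool_pos: [0.5072, 0.1511, 0.1216]
tool_rot: [1.869, 0.597, -1.868]
contact_force: [-0.4, -0.4, -3.0]
opening: 0.0187
t 13.27 tcp [0.5072 0.1511 0.1216] bar 35.67 slot [0.5068 0.1518 0.0641] ax [ 0.     0.001 -1.   ] F [-0.4 -0.4 -3. ] T [-0.003  0.013 -0.041] op 0.0187
t: 13.6
tool_pos: [0.5095, 0.1514, 0.1757]
tool_rot: [1.877, 0.593, -1.863]
contact_force: [0.5, -0.1, -2.3]
opening: 0.0186
t 13.6 tcp [0.5095 0.1514 0.1757] bar 35.51 slot [0.5095 0.1521 0.1182] ax [ 0.007  0.002 -1.   ] F [ 0.5 -0.1 -2.3] T [-0.013 -0.047  0.021] op 0.0186
```

```bash
python3 -m crank '[[[0.010,-0.021,0,6],[0.020,-0.042,0,12],[0.030,-0.063,0,18],[0.040,-0.084,0,24],[0.050,-0.105,0,30]]]';python3 -m crank '[[[0,0,0,0],[0,0,0,0],[0,0,0,0],[0,0,0,0]]]'; python3 -c "
from h import *
tool()
cm=camera_model('wrist');im,d=get_image('wrist'); save('w9',im); pn(nuts(cloud('wrist',d,cm),(.5313,.0984),-19))
"
```

```text
t: 14.02
tool_pos: [0.557, 0.045, 0.1702]
tool_rot: [1.516, 0.977, -1.517]
contact_force: [0.3, -0.2, -2.9]
opening: 0.0187
t: 14.35
tool_pos: [0.5565, 0.0465, 0.1707]
tool_rot: [1.519, 0.974, -1.52]
contact_force: [0.2, -0.3, -3.0]
opening: 0.0187
t 14.35 tcp [0.5565 0.0465 0.1707] bar 65.56 slot [0.5558 0.0468 0.1132] ax [-0.001  0.    -1.   ] F [ 0.2 -0.3 -3. ] T [0.015 0.052 0.026] op 0.0187
[0.5833 0.1233] 37.39 376
[0.5063 0.1498] 36.57 415
[0.4794 0.0729] 41.1 284
[nan nan] nan 0
c [nan nan] yaw [nan nan nan nan]
```

View pics/w9.png

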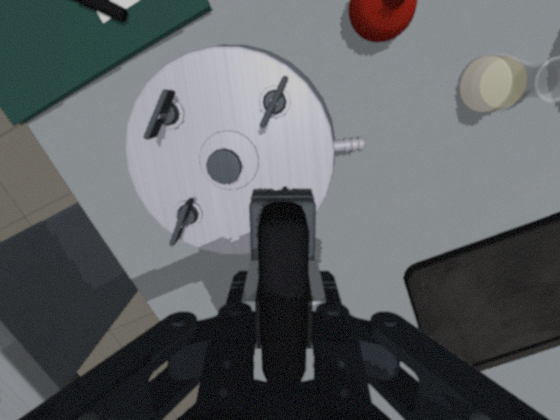

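Nuts 1, 2 and 3 read 37.4, 36.6 and 41.1°, all about 30° turned. Now nut 4.

```bash
python3 -m crank '[[[0.0007,-0.0004,-0.012,0],[0.0007,-0.0004,-0.024,0],[0.0007,-0.0004,-0.032,0],[0.0007,-0.0004,-0.037,0],[0.0007,-0.0004,-0.042,0]]]';python3 -c "
from h import *
tool()";python3 -m crank '[[[0,0,-0.004,0],[0,0,-0.008,0],[0,0,-0.008,0]]]';python3 -c "
from h import *
tool()"
```

```text
t: 14.82
tool_pos: [0.557, 0.0455, 0.1276]
tool_rot: [1.518, 0.975, -1.521]
contact_force: [0.3, -0.0, -1.8]
opening: 0.0188
t 14.82 tcp [0.557  0.0455 0.1276] bar 65.58 slot [0.5563 0.0458 0.0701] ax [-0.002  0.    -1.   ] F [ 0.3 -0.  -1.8] T [-0.03   0.019  0.062] op 0.0188
t: 15.07
tool_pos: [0.5574, 0.0454, 0.1204]
tool_rot: [1.519, 0.974, -1.521]
contact_force: [-0.3, -0.6, -3.6]
opening: 0.0187
t 15.07 tcp [0.5574 0.0454 0.1204] bar 65.57 slot [0.5567 0.0457 0.0629] ax [-0.001  0.    -1.   ] F [-0.3 -0.6 -3.6] T [-0.019 -0.05   0.012] op 0.0187
```

```bash
python3 -m crank '[[[0,0,0,-4],[0,0,0,-8],[0,0,0,-12],[0,0,0,-16],[0,0,0,-20]]]';python3 -m crank '[[[0,0,0,-4],[0,0,0,-8],[0,0,0,-12],[0,0,0,-16],[0,0,0,-18]]]';python3 -m crank '[[[0,0,0,0],[0,0,0,0]]]';python3 -c "
from h import *
tool()"; python3 -m crank '[[[0,0,0,4],[0,0,0,8],[0,0,0,8]]]';python3 -c "
from h import *
tool()";python3 -m crank '[[[0,0,0.015,0],[0,0,0.035,0],[0,0,0.05,0],[0,0,0.05,0]]]'; python3 -c "
from h import *
tool()"
```

```text
t: 15.48
tool_pos: [0.5578, 0.0453, 0.1216]
tool_rot: [1.759, 0.73, -1.759]
contact_force: [-1.7, -0.2, -2.5]
opening: 0.0185
t: 15.9
tool_pos: [0.5577, 0.0452, 0.1216]
tool_rot: [1.957, 0.472, -1.958]
contact_force: [-1.1, 0.2, -3.3]
opening: 0.0183
t: 16.07
tool_pos: [0.558, 0.0453, 0.1216]
tool_rot: [1.956, 0.475, -1.955]
contact_force: [-0.5, 0.4, -1.4]
opening: 0.0183
t 16.07 tcp [0.558  0.0453 0.1216] bar 27.62 slot [0.5577 0.0459 0.0641] ax [ 0. -0. -1.] F [-0.5  0.4 -1.4] T [-0.024  0.137  0.015] op 0.0183
t: 16.32
tool_pos: [0.5582, 0.0454, 0.1217]
tool_rot: [1.869, 0.596, -1.867]
contact_force: [0.1, -0.5, -1.8]
opening: 0.0182
t 16.32 tcp [0.5582 0.0454 0.1217] bar 35.67 slot [0.5579 0.046  0.0642] ax [ 0.001  0.    -1.   ] F [ 0.1 -0.5 -1.8] T [ 0.024 -0.043 -0.019] op 0.0182
t: 16.65
tool_pos: [0.5605, 0.0453, 0.1758]
tool_rot: [1.877, 0.591, -1.862]
contact_force: [0.8, -0.6, -2.0]
opening: 0.018
t 16.65 tcp [0.5605 0.0453 0.1758] bar 35.51 slot [0.5606 0.0459 0.1183] ax [ 0.008 -0.    -1.   ] F [ 0.8 -0.6 -2. ] T [ 0.036 -0.09  -0.046] op 0.018
```

```bash
python3 -m crank '[[[-0.02,-0.012,0.005,0],[-0.04,-0.025,0.01,0],[-0.06,-0.04,0.015,0],[-0.06,-0.04,0.015,0],[-0.06,-0.04,0.015,0]]]'; python3 -c "
from h import *
tool()
im,d=get_image('top'); pn(nuts(cloud('top',d)))
cm=camera_model('wrist');im,d=get_image('wrist'); save('w10',im); pn(nuts(cloud('wrist',d,cm),(.5313,.0984),-19))
"
```

```text
t: 17.07
tool_pos: [0.4974, 0.005, 0.1858]
tool_rot: [1.871, 0.593, -1.87]
contact_force: [1.0, 0.2, -2.8]
opening: 0.0184
t 17.07 tcp [0.4974 0.005  0.1858] bar 35.45 slot [0.497  0.0056 0.1283] ax [ 0.001  0.    -1.   ] F [ 1.   0.2 -2.8] T [ 0.022  0.01  -0.035] op 0.0184
[nan nan] nan 0
[0.5079 0.154 ] 36.66 24
[nan nan] nan 0
[nan nan] nan 0
c [nan nan] yaw [nan nan nan nan]
[0.5793 0.1198] 38.39 322
[0.5064 0.1497] 36.99 402
[0.4794 0.0725] 41.49 299
[0.5565 0.0458] 36.36 323
c [0.5304 0.097 ] yaw [-19.94712275 -20.54753802 -19.36667538 -17.99062686]
```

View pics/w10.png

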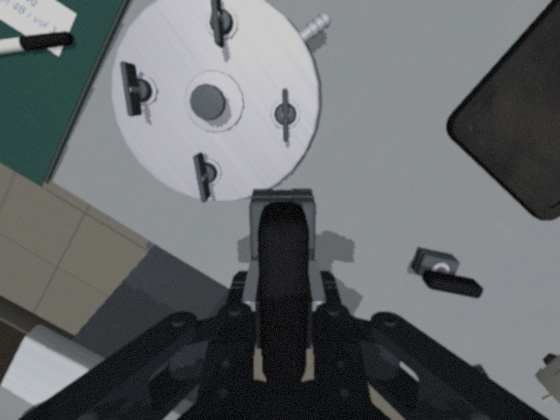

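The first pass is complete: the wings read about 38, 37, 41 and 36°, each roughly 30° turned. The second pass starts with nut 1.

```bash
python3 -m crank '[[[0.0216,0.030,0,1],[0.0432,0.059,0,2],[0.0648,0.089,0,2.3],[0.0864,0.1182,-0.005,2.3],[0.0864,0.1182,-0.015,2.3]]]';python3 -m crank '[[[0,0,0,0],[0,0,0,0],[0,0,0,0],[0,0,0,0]]]'; python3 -c "
from h import *
tool()"
```

```text
t: 17.58
tool_pos: [0.5882, 0.1288, 0.1718]
tool_rot: [1.847, 0.633, -1.837]
contact_force: [-0.7, 0.3, -2.6]
opening: 0.0183
t: 17.92
tool_pos: [0.5842, 0.1229, 0.1717]
tool_rot: [1.845, 0.626, -1.844]
contact_force: [0.8, -0.5, -3.0]
opening: 0.0185
t 17.92 tcp [0.5842 0.1229 0.1717] bar 37.81 slot [0.5838 0.1234 0.1142] ax [ 0.001 -0.    -1.   ] F [ 0.8 -0.5 -3. ] T [-0.008 -0.001  0.04 ] op 0.0185
```

```bash
python3 -m crank '[[[-0.0004,0.0004,-0.012,0],[-0.0004,0.0004,-0.024,0],[-0.0004,0.0004,-0.033,0],[-0.0004,0.0004,-0.038,0],[-0.0004,0.0004,-0.043,0]]]';python3 -c "
from h import *
tool()";python3 -m crank '[[[0,0,-0.004,0],[0,0,-0.008,0],[0,0,-0.008,0]]]';python3 -c "
from h import *
tool()"
```

```text
t: 18.33
tool_pos: [0.583, 0.1237, 0.1266]
tool_rot: [1.842, 0.628, -1.846]
contact_force: [-0.6, -0.8, -0.9]
opening: 0.0183
t 18.33 tcp [0.583  0.1237 0.1266] bar 37.85 slot [0.5824 0.1243 0.0691] ax [-0.002 -0.    -1.   ] F [-0.6 -0.8 -0.9] T [ 0.027 -0.022  0.005] op 0.0183
t: 18.58
tool_pos: [0.5838, 0.124, 0.1198]
tool_rot: [1.844, 0.627, -1.844]
contact_force: [-0.4, 1.1, -3.4]
opening: 0.0183
t 18.58 tcp [0.5838 0.124  0.1198] bar 37.87 slot [0.5834 0.1245 0.0623] ax [-0.  0. -1.] F [-0.4  1.1 -3.4] T [0.03  0.034 0.027] op 0.0183
```

```bash
cat > f.py <<'E'
from h import *
o=get_obs();M=R.from_rotvec(o['tool_rot']).as_matrix();b=M@[0,.005,1]
print('bar',np.degrees(np.arctan2(-b[1],-b[0])).round(2),'Tz',round(float(o['wrist_torque'][2]),3),'F',o['contact_force'].round(1))
E
python3 -m crank '[[[0,0,0,-5],[0,0,0,-10],[0,0,0,-15],[0,0,0,-20],[0,0,0,-24]]]';python3 f.py;python3 -m crank '[[[0,0,0,-2],[0,0,0,-4],[0,0,0,-4]]]';python3 f.py;  python3 -m crank '[[[0,0,0,-1],[0,0,0,-2],[0,0,0,-2]]]'; python3 f.py
```

```text
t: 19.0
tool_pos: [0.5846, 0.123, 0.1205]
tool_rot: [2.098, 0.243, -2.095]
contact_force: [2.1, -3.1, -5.1]
opening: 0.0184
bar 13.66 Tz 0.084 F [ 2.1 -3.1 -5.1]
t: 19.25
tool_pos: [0.5846, 0.123, 0.1205]
tool_rot: [2.135, 0.176, -2.132]
contact_force: [2.2, -3.3, -4.9]
opening: 0.0183
bar 9.85 Tz 0.059 F [ 2.2 -3.3 -4.9]
t: 19.5
tool_pos: [0.5843, 0.1233, 0.1205]
tool_rot: [2.154, 0.14, -2.151]
contact_force: [2.4, -4.0, -4.8]
opening: 0.018
bar 7.83 Tz 0.119 F [ 2.4 -4.  -4.8]
```

```bash
python3 -m crank '[[[0,0,0,-1.5],[0,0,0,-1.5],[0,0,0,-1.5]]]'; python3 f.py
```

```text
t: 19.75
tool_pos: [0.5842, 0.1237, 0.1205]
tool_rot: [2.167, 0.115, -2.165]
contact_force: [2.2, -3.9, -4.5]
opening: 0.0184
bar 6.4 Tz 0.105 F [ 2.2 -3.9 -4.5]
```

```bash
python3 -m crank '[[[0,0,0,-1.5],[0,0,0,-1.5],[0,0,0,-1.5]]]'; python3 f.py
```

```text
t: 20.0
tool_pos: [0.5843, 0.1234, 0.1205]
tool_rot: [2.181, 0.086, -2.178]
contact_force: [2.5, -4.4, -5.4]
opening: 0.0187
bar 4.9 Tz 0.135 F [ 2.5 -4.4 -5.4]
```

```bash
python3 -m crank '[[[0,0,0,-1.2],[0,0,0,-1.2],[0,0,0,-1.2]]]'; python3 f.py
```

```text
t: 20.25
tool_pos: [0.5843, 0.1231, 0.1205]
tool_rot: [2.192, 0.063, -2.189]
contact_force: [3.3, -6.2, -6.3]
opening: 0.0184
bar 3.7 Tz 0.153 F [ 3.3 -6.2 -6.3]
```

```bash
python3 -m crank '[[[0,0,0,-1.2],[0,0,0,-1.2],[0,0,0,-1.2]]]'; python3 f.py
```

```text
t: 20.5
tool_pos: [0.5843, 0.123, 0.1205]
tool_rot: [2.202, 0.041, -2.199]
contact_force: [4.1, -5.8, -6.0]
opening: 0.0189
bar 2.53 Tz 0.301 F [ 4.1 -5.8 -6. ]
```

```bash
python3 -m crank '[[[0,0,0,-0.7],[0,0,0,-0.7],[0,0,0,-0.7]]]'; python3 f.py
```

```text
t: 20.75
tool_pos: [0.5843, 0.123, 0.1205]
tool_rot: [2.208, 0.028, -2.205]
contact_force: [3.9, -6.0, -4.1]
opening: 0.0183
bar 1.87 Tz 0.427 F [ 3.9 -6.  -4.1]
```

Nut 1 is home: the torque climbed from 0.11 to 0.43 N m over about 3°. Back off, lift, and go to nut 3 (wing at 41°).

```bash
python3 -m crank '[[[0,0,0,4],[0,0,0,8],[0,0,0,8]]]';python3 f.py; python3 -m crank '[[[0,0,0.015,0],[0,0,0.035,0],[0,0,0.05,0],[0,0,0.05,0]]]'; python3 -c "
from h import *
tool()"
```

```text
t: 21.0
tool_pos: [0.5837, 0.1245, 0.1206]
tool_rot: [2.135, 0.18, -2.135]
contact_force: [1.2, -1.4, -2.4]
opening: 0.0184
bar 9.85 Tz 0.063 F [ 1.2 -1.4 -2.4]
t: 21.33
tool_pos: [0.5857, 0.1252, 0.1748]
tool_rot: [2.143, 0.178, -2.13]
contact_force: [0.9, -0.1, -1.6]
opening: 0.0185
t 21.33 tcp [0.5857 0.1252 0.1748] bar 9.7 slot [0.586  0.126  0.1173] ax [ 0.006  0.003 -1.   ] F [ 0.9 -0.1 -1.6] T [ 0.078 -0.087 -0.016] op 0.0185
```

```bash
python3 -m crank '[[[-0.021,-0.010,0.002,6.3],[-0.042,-0.020,0.002,12.6],[-0.063,-0.030,0.002,18.9],[-0.084,-0.041,0.002,25.2],[-0.1042,-0.0508,0,31.4]]]';python3 -m crank '[[[0,0,0,0],[0,0,0,0],[0,0,0,0],[0,0,0,0]]]'; python3 -c "
from h import *
tool()
cm=camera_model('wrist');im,d=get_image('wrist'); save('w11',im); pn(nuts(cloud('wrist',d,cm),(.5313,.0984),-19))
"
```

```text
t: 21.75
tool_pos: [0.478, 0.0734, 0.1695]
tool_rot: [1.804, 0.679, -1.805]
contact_force: [0.7, 0.4, -2.5]
opening: 0.0187
t: 22.08
tool_pos: [0.4802, 0.0736, 0.1704]
tool_rot: [1.808, 0.673, -1.807]
contact_force: [1.1, -0.3, -2.9]
opening: 0.0183
t 22.08 tcp [0.4802 0.0736 0.1704] bar 41.13 slot [0.4798 0.0742 0.1129] ax [ 0.     0.001 -1.   ] F [ 1.1 -0.3 -2.9] T [0.02  0.003 0.007] op 0.0183
[0.5831 0.1236] 13.01 425
[0.506  0.1501] 36.25 383
[nan nan] nan 0
[0.5565 0.0471] 36.56 344
c [nan nan] yaw [nan nan nan nan]
```

View pics/w11.png

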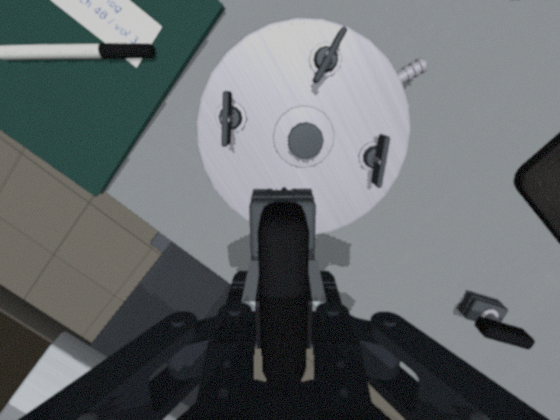

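Nut 1's wing now reads 13°, a total turn of 58° (1.01 rad), inside the expected seat range. The grip hasn't shifted: the head is still at (250..316, 190).

```bash
python3 -m crank '[[[-0.0006,-0.001,-0.012,0],[-0.0006,-0.001,-0.024,0],[-0.0006,-0.001,-0.032,0],[-0.0006,-0.001,-0.037,0],[-0.0006,-0.001,-0.042,0]]]';python3 f.py;python3 -m crank '[[[0,0,-0.004,0],[0,0,-0.008,0],[0,0,-0.008,0]]]';python3 -c "
from h import *
tool()"
```

```text
t: 22.55
tool_pos: [0.4784, 0.0722, 0.1266]
tool_rot: [1.805, 0.674, -1.809]
contact_force: [0.5, -0.3, -2.5]
opening: 0.0184
bar 41.16 Tz -0.016 F [ 0.5 -0.3 -2.5]
t: 22.8
tool_pos: [0.4789, 0.0721, 0.1198]
tool_rot: [1.807, 0.674, -1.807]
contact_force: [0.3, -0.4, -2.9]
opening: 0.0182
t 22.8 tcp [0.4789 0.0721 0.1198] bar 41.17 slot [0.4785 0.0727 0.0623] ax [-0.  0. -1.] F [ 0.3 -0.4 -2.9] T [ 0.033 -0.079 -0.03 ] op 0.0182
```

```bash

python3 -m crank '[[[0,0,0,-5],[0,0,0,-10],[0,0,0,-15],[0,0,0,-20],[0,0,0,-25]]]';python3 f.py;python3 -m crank '[[[0,0,0,-3],[0,0,0,-6],[0,0,0,-6]]]';python3 f.py;  python3 -m crank '[[[0,0,0,-1],[0,0,0,-2],[0,0,0,-2]]]'; python3 f.py
```

```text
t: 23.22
tool_pos: [0.4793, 0.0719, 0.1206]
tool_rot: [2.076, 0.284, -2.074]
contact_force: [0.0, -1.2, -4.6]
opening: 0.0183
bar 15.94 Tz 0.08 F [ 0.  -1.2 -4.6]
t: 23.47
tool_pos: [0.4793, 0.0719, 0.1206]
tool_rot: [2.132, 0.183, -2.131]
contact_force: [0.0, -0.8, -3.2]
opening: 0.0182
bar 10.12 Tz -0.008 F [ 0.  -0.8 -3.2]
t: 23.72
tool_pos: [0.4792, 0.072, 0.1205]
tool_rot: [2.151, 0.147, -2.15]
contact_force: [0.6, -1.8, -2.7]
opening: 0.0186
bar 8.16 Tz 0.059 F [ 0.6 -1.8 -2.7]
```

```bash
python3 -m crank '[[[0,0,0,-1.5],[0,0,0,-1.5],[0,0,0,-1.5]]]'; python3 f.py
```

```text
t: 23.97
tool_pos: [0.4792, 0.072, 0.1205]
tool_rot: [2.164, 0.121, -2.163]
contact_force: [0.2, -2.1, -1.3]
opening: 0.0182
bar 6.71 Tz 0.063 F [ 0.2 -2.1 -1.3]
```

```bash
python3 -m crank '[[[0,0,0,-1.5],[0,0,0,-1.5],[0,0,0,-1.5]]]'; python3 f.py
```

```text
t: 24.22
tool_pos: [0.4792, 0.072, 0.1205]
tool_rot: [2.178, 0.093, -2.177]
contact_force: [0.0, -1.4, -1.9]
opening: 0.0187
bar 5.22 Tz 0.068 F [ 0.  -1.4 -1.9]
```

```bash
python3 -m crank '[[[0,0,0,-1.2],[0,0,0,-1.2],[0,0,0,-1.2]]]'; python3 f.py
```

```text
t: 24.47
tool_pos: [0.4792, 0.072, 0.1205]
tool_rot: [2.189, 0.07, -2.188]
contact_force: [0.7, -1.4, -1.8]
opening: 0.0182
bar 3.98 Tz 0.054 F [ 0.7 -1.4 -1.8]
```

```bash
python3 -m crank '[[[0,0,0,-1.5],[0,0,0,-1.5],[0,0,0,-1.5]]]'; python3 f.py
```

```text
t: 24.72
tool_pos: [0.4792, 0.0721, 0.1204]
tool_rot: [2.202, 0.043, -2.201]
contact_force: [1.2, -1.5, -0.3]
opening: 0.0185
bar 2.51 Tz 0.084 F [ 1.2 -1.5 -0.3]
```

```bash
python3 -m crank '[[[0,0,0,-1.2],[0,0,0,-1.2],[0,0,0,-1.2]]]'; python3 f.py
```

```text
t: 24.97
tool_pos: [0.4791, 0.0721, 0.1204]
tool_rot: [2.213, 0.019, -2.212]
contact_force: [0.7, -2.1, -0.8]
opening: 0.0187
bar 1.28 Tz 0.095 F [ 0.7 -2.1 -0.8]
```

```bash
python3 -m crank '[[[0,0,0,-1.2],[0,0,0,-1.2],[0,0,0,-1.2]]]'; python3 f.py
```

```text
t: 25.22
tool_pos: [0.4791, 0.0721, 0.1205]
tool_rot: [-2.22, 0.004, 2.219]
contact_force: [0.6, -2.5, -0.1]
opening: 0.0182
bar 0.08 Tz 0.202 F [ 0.6 -2.5 -0.1]
```

```bash
python3 -m crank '[[[0,0,0,-1],[0,0,0,-1],[0,0,0,-1]]]'; python3 f.py
```

```text
t: 25.47
tool_pos: [0.4791, 0.0721, 0.1204]
tool_rot: [-2.211, 0.023, 2.211]
contact_force: [0.1, -2.8, 0.8]
opening: 0.0185
bar -0.91 Tz 0.433 F [ 0.1 -2.8  0.8]
```

```bash
python3 -m crank '[[[0,0,0,-0.5],[0,0,0,-0.5],[0,0,0,-0.5]]]'; python3 f.py
```

```text
t: 25.72
tool_pos: [0.4791, 0.0721, 0.1204]
tool_rot: [-2.207, 0.033, 2.207]
contact_force: [-0.8, -3.0, 0.5]
opening: 0.0184
bar -1.41 Tz 0.588 F [-0.8 -3.   0.5]
```

Nut 3 is home. The last half degree took it to 0.59 N m, a little firm but well below forcing. I'll back off and go to nut 2.

```bash
python3 -m crank '[[[0,0,0,4],[0,0,0,8],[0,0,0,8]]]';python3 f.py; python3 -m crank '[[[0,0,0.015,0],[0,0,0.035,0],[0,0,0.05,0],[0,0,0.05,0]]]'; python3 -m crank '[[[0.006,0.016,0,6],[0.012,0.032,0,12],[0.018,0.048,0,18],[0.023,0.064,0,24],[0.0272,0.0777,0,29.9]]]';python3 -m crank '[[[0,0,0,0],[0,0,0,0],[0,0,0,0],[0,0,0,0]]]'; python3 -c "
from h import *
tool()"
```

```text
t: 25.97
tool_pos: [0.4783, 0.0729, 0.1194]
tool_rot: [2.165, 0.121, -2.168]
contact_force: [-1.0, -0.0, -2.6]
opening: 0.0184
bar 6.55 Tz 0.012 F [-1.  -0.  -2.6]
t: 26.3
tool_pos: [0.4808, 0.0727, 0.1735]
tool_rot: [2.173, 0.118, -2.161]
contact_force: [0.9, 0.3, -1.5]
opening: 0.0183
t: 26.72
tool_pos: [0.5055, 0.1511, 0.1684]
tool_rot: [1.856, 0.612, -1.86]
contact_force: [0.3, -0.2, -2.1]
opening: 0.0185
t: 27.05
tool_pos: [0.5057, 0.1493, 0.1696]
tool_rot: [1.86, 0.606, -1.862]
contact_force: [-0.3, -0.5, -2.3]
opening: 0.0188
t 27.05 tcp [0.5057 0.1493 0.1696] bar 36.34 slot [0.5052 0.1498 0.1121] ax [-0.001 -0.    -1.   ] F [-0.3 -0.5 -2.3] T [-0.007 -0.021 -0.017] op 0.0188
```

```bash
python3 - <<'E'
from h import *
o,M,L=held('w12')
n=L[(abs(L[:,1])<.012)&(abs(L[:,2])<.06)&(L[:,0]>-.045)&(L[:,0]<-.028)]
print(cv2.fitLine(n[:,1:].astype(np.float32),cv2.DIST_L2,0,.001,.001).ravel(), np.percentile(n[:,2],1))
s=L[(abs(L[:,1])<.03)&(L[:,2]>-.045)&(L[:,2]<.01)&(L[:,0]>.02)&(L[:,0]<.032)]
print(np.median(s[:,0]),np.percentile(s[:,1],[1,99]),np.percentile(s[:,2],1))
E
python3 -m crank '[[[0.0008,0.0007,-0.012,0],[0.0008,0.0007,-0.024,0],[0.0008,0.0007,-0.032,0],[0.0008,0.0007,-0.037,0],[0.0008,0.0007,-0.042,0]]]';python3 f.py;python3 -m crank '[[[0,0,-0.004,0],[0,0,-0.008,0],[0,0,-0.008,0]]]';python3 -c "
from h import *
tool()"
```

```text
[ 4.7898865e-03  9.9998856e-01 -3.0773028e-04 -4.7897962e-03] -0.03788453050172575
0.027605465010702258 [-0.01938732  0.0172431 ] -0.02994328888782332
t: 27.52
tool_pos: [0.5063, 0.1504, 0.1267]
tool_rot: [1.858, 0.608, -1.862]
contact_force: [0.1, -0.1, -1.8]
opening: 0.0185
bar 36.45 Tz -0.008 F [ 0.1 -0.1 -1.8]
t: 27.77
tool_pos: [0.507, 0.1506, 0.1198]
tool_rot: [1.859, 0.607, -1.86]
contact_force: [0.0, -0.4, -2.4]
opening: 0.0185
t 27.77 tcp [0.507  0.1506 0.1198] bar 36.47 slot [0.5065 0.1511 0.0623] ax [-0. -0. -1.] F [ 0.  -0.4 -2.4] T [ 0.005 -0.     0.062] op 0.0185
```

The hold is unchanged. Turning nut 2.

```bash

python3 -m crank '[[[0,0,0,-5],[0,0,0,-10],[0,0,0,-15],[0,0,0,-20],[0,0,0,-23]]]';python3 f.py;python3 -m crank '[[[0,0,0,-2],[0,0,0,-4],[0,0,0,-4]]]';python3 f.py;  python3 -m crank '[[[0,0,0,-1],[0,0,0,-2],[0,0,0,-2]]]'; python3 f.py
```

```text
t: 28.18
tool_pos: [0.5076, 0.1499, 0.1206]
tool_rot: [2.102, 0.237, -2.099]
contact_force: [0.6, -2.0, -4.6]
opening: 0.0187
bar 13.28 Tz 0.1 F [ 0.6 -2.  -4.6]
t: 28.43
tool_pos: [0.5075, 0.1499, 0.1206]
tool_rot: [2.139, 0.169, -2.136]
contact_force: [1.2, -3.2, -4.3]
opening: 0.0184
bar 9.45 Tz 0.087 F [ 1.2 -3.2 -4.3]
t: 28.68
tool_pos: [0.5074, 0.15, 0.1205]
tool_rot: [2.157, 0.133, -2.155]
contact_force: [1.4, -4.9, -3.3]
opening: 0.0185
bar 7.44 Tz 0.109 F [ 1.4 -4.9 -3.3]
```

```bash
python3 -m crank '[[[0,0,0,-1.5],[0,0,0,-1.5],[0,0,0,-1.5]]]'; python3 f.py
```

```text
t: 28.93
tool_pos: [0.5073, 0.1503, 0.1205]
tool_rot: [2.17, 0.108, -2.169]
contact_force: [2.4, -4.2, -4.4]
opening: 0.018
bar 6.01 Tz 0.072 F [ 2.4 -4.2 -4.4]
```

```bash
python3 -m crank '[[[0,0,0,-1.2],[0,0,0,-1.2],[0,0,0,-1.2]]]'; python3 f.py
```

```text
t: 29.18
tool_pos: [0.5072, 0.1506, 0.1205]
tool_rot: [2.182, 0.086, -2.181]
contact_force: [2.1, -4.1, -2.7]
opening: 0.0184
bar 4.78 Tz 0.061 F [ 2.1 -4.1 -2.7]
```

```bash
python3 -m crank '[[[0,0,0,-1.2],[0,0,0,-1.2],[0,0,0,-1.2]]]'; python3 f.py
```

```text
t: 29.43
tool_pos: [0.5071, 0.1506, 0.1204]
tool_rot: [2.193, 0.063, -2.192]
contact_force: [1.9, -5.2, -2.5]
opening: 0.0183
bar 3.57 Tz 0.045 F [ 1.9 -5.2 -2.5]
```

```bash
python3 -m crank '[[[0,0,0,-1.2],[0,0,0,-1.2],[0,0,0,-1.2]]]'; python3 f.py
```

```text
t: 29.68
tool_pos: [0.5072, 0.1506, 0.1204]
tool_rot: [2.204, 0.04, -2.203]
contact_force: [2.3, -3.4, -2.0]
opening: 0.0186
bar 2.36 Tz 0.067 F [ 2.3 -3.4 -2. ]
```

```bash
python3 -m crank '[[[0,0,0,-1.2],[0,0,0,-1.2],[0,0,0,-1.2]]]'; python3 f.py
```

```text
t: 29.93
tool_pos: [0.5071, 0.1506, 0.1204]
tool_rot: [2.214, 0.017, -2.214]
contact_force: [3.4, -4.2, -2.2]
opening: 0.0185
bar 1.16 Tz 0.098 F [ 3.4 -4.2 -2.2]
```

```bash
python3 -m crank '[[[0,0,0,-1.2],[0,0,0,-1.2],[0,0,0,-1.2]]]'; python3 f.py
```

```text
t: 30.18
tool_pos: [0.5072, 0.1504, 0.1205]
tool_rot: [-2.219, 0.007, 2.218]
contact_force: [1.3, -5.1, -3.0]
opening: 0.0183
bar -0.08 Tz 0.171 F [ 1.3 -5.1 -3. ]
```

```bash
python3 -m crank '[[[0,0,0,-1.2],[0,0,0,-1.2],[0,0,0,-1.2]]]'; python3 f.py
```

```text
t: 30.43
tool_pos: [0.5072, 0.1501, 0.1204]
tool_rot: [-2.209, 0.031, 2.208]
contact_force: [2.0, -5.2, -1.5]
opening: 0.0185
bar -1.27 Tz 0.11 F [ 2.  -5.2 -1.5]
```

```bash
python3 -m crank '[[[0,0,0,-1],[0,0,0,-1],[0,0,0,-1]]]'; python3 f.py
```

```text
t: 30.68
tool_pos: [0.5073, 0.1499, 0.1204]
tool_rot: [-2.2, 0.051, 2.199]
contact_force: [2.8, -6.3, -2.0]
opening: 0.0185
bar -2.27 Tz 0.11 F [ 2.8 -6.3 -2. ]
```

```bash
python3 -m crank '[[[0,0,0,-1],[0,0,0,-1],[0,0,0,-1]]]'; python3 f.py
```

```text
t: 30.93
tool_pos: [0.5073, 0.1498, 0.1204]
tool_rot: [-2.192, 0.069, 2.19]
contact_force: [1.4, -6.3, -1.9]
opening: 0.0182
bar -3.24 Tz 0.31 F [ 1.4 -6.3 -1.9]
```

```bash
python3 -m crank '[[[0,0,0,-0.6],[0,0,0,-0.6],[0,0,0,-0.6]]]'; python3 f.py
```

```text
t: 31.18
tool_pos: [0.5072, 0.1499, 0.1205]
tool_rot: [-2.187, 0.08, 2.185]
contact_force: [1.6, -6.4, -1.3]
opening: 0.0187
bar -3.81 Tz 0.441 F [ 1.6 -6.4 -1.3]
```

Nut 2 is home at 0.44 N m. Back off and go to nut 4, where the wing is at about 36.4°.

```bash
python3 -m crank '[[[0,0,0,4],[0,0,0,8],[0,0,0,8]]]';python3 f.py; python3 -m crank '[[[0,0,0.015,0],[0,0,0.035,0],[0,0,0.05,0],[0,0,0.05,0]]]'; python3 -m crank '[[[0.010,-0.021,0,6.4],[0.020,-0.042,0,12.8],[0.030,-0.063,0,19.2],[0.040,-0.084,0,25.6],[0.050,-0.1045,0,32]]]';python3 -m crank '[[[0,0,0,0],[0,0,0,0],[0,0,0,0],[0,0,0,0]]]'; python3 -c "
from h import *
tool()
cm=camera_model('wrist');im,d=get_image('wrist'); save('w13',im); pn(nuts(cloud('wrist',d,cm),(.5313,.0984),-19))"
```

```text
t: 31.43
tool_pos: [0.5065, 0.1513, 0.1201]
tool_rot: [2.186, 0.076, -2.189]
contact_force: [0.4, -0.6, -2.2]
opening: 0.0187
bar 4.17 Tz 0.054 F [ 0.4 -0.6 -2.2]
t: 31.77
tool_pos: [0.5086, 0.1519, 0.1739]
tool_rot: [2.195, 0.075, -2.184]
contact_force: [0.7, -0.3, -1.7]
opening: 0.0187
t: 32.18
tool_pos: [0.5564, 0.0459, 0.1686]
tool_rot: [1.859, 0.609, -1.863]
contact_force: [0.0, -0.3, -2.7]
opening: 0.0187
t: 32.52
tool_pos: [0.5562, 0.0471, 0.1695]
tool_rot: [1.862, 0.604, -1.865]
contact_force: [-0.7, 0.7, -2.9]
opening: 0.0189
t 32.52 tcp [0.5562 0.0471 0.1695] bar 36.14 slot [0.5557 0.0477 0.112 ] ax [-0.002  0.001 -1.   ] F [-0.7  0.7 -2.9] T [0.01  0.043 0.014] op 0.0189
[0.5834 0.1232] 12.14 385
[0.5064 0.1498] 6.47 338
[0.4791 0.0728] 9.34 237
[nan nan] nan 0
c [nan nan] yaw [nan nan nan nan]
```

View pics/w13.png

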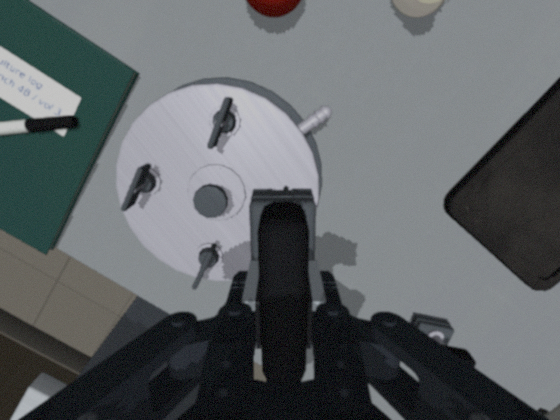

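```bash
python3 -m crank '[[[0.0009,-0.0013,-0.012,0],[0.0009,-0.0013,-0.024,0],[0.0009,-0.0013,-0.032,0],[0.0009,-0.0013,-0.037,0],[0.0009,-0.0013,-0.042,0]]]';python3 f.py;python3 -m crank '[[[0,0,-0.004,0],[0,0,-0.008,0],[0,0,-0.008,0]]]';python3 -c "
from h import *
tool()"
```

```text
t: 32.98
tool_pos: [0.5571, 0.0449, 0.1266]
tool_rot: [1.861, 0.604, -1.865]
contact_force: [0.6, -0.5, -2.2]
opening: 0.0185
bar 36.17 Tz -0.0 F [ 0.6 -0.5 -2.2]
t: 33.23
tool_pos: [0.5579, 0.0447, 0.1198]
tool_rot: [1.863, 0.603, -1.863]
contact_force: [-0.5, 0.2, -3.0]
opening: 0.0187
t 33.23 tcp [0.5579 0.0447 0.1198] bar 36.16 slot [0.5574 0.0453 0.0623] ax [-0.  0. -1.] F [-0.5  0.2 -3. ] T [-0.004  0.02  -0.038] op 0.0187
```

```bash

python3 -m crank '[[[0,0,0,-5],[0,0,0,-10],[0,0,0,-15],[0,0,0,-20],[0,0,0,-23]]]';python3 f.py;python3 -m crank '[[[0,0,0,-2],[0,0,0,-4],[0,0,0,-4]]]';python3 f.py;  python3 -m crank '[[[0,0,0,-1],[0,0,0,-2],[0,0,0,-2]]]'; python3 f.py
```

```text
t: 33.65
tool_pos: [0.5577, 0.045, 0.1205]
tool_rot: [2.104, 0.234, -2.105]
contact_force: [-2.4, -0.8, -2.2]
opening: 0.0182
bar 12.97 Tz 0.147 F [-2.4 -0.8 -2.2]
t: 33.9
tool_pos: [0.5577, 0.045, 0.1205]
tool_rot: [2.14, 0.166, -2.142]
contact_force: [-1.0, 0.8, -2.4]
opening: 0.0182
bar 9.14 Tz 0.052 F [-1.   0.8 -2.4]
t: 34.15
tool_pos: [0.5578, 0.0449, 0.1204]
tool_rot: [2.159, 0.13, -2.16]
contact_force: [-1.5, 0.6, -1.7]
opening: 0.0185
bar 7.14 Tz 0.074 F [-1.5  0.6 -1.7]
```

```bash
python3 -m crank '[[[0,0,0,-1.2],[0,0,0,-1.2],[0,0,0,-1.2]]]'; python3 f.py
```

```text
t: 34.4
tool_pos: [0.5579, 0.0449, 0.1203]
tool_rot: [2.171, 0.108, -2.171]
contact_force: [-1.9, 1.2, -2.1]
opening: 0.0185
bar 5.97 Tz 0.05 F [-1.9  1.2 -2.1]
```

```bash
python3 -m crank '[[[0,0,0,-1.2],[0,0,0,-1.2],[0,0,0,-1.2]]]'; python3 f.py
```

```text
t: 34.65
tool_pos: [0.5579, 0.0449, 0.1203]
tool_rot: [2.181, 0.086, -2.182]
contact_force: [-1.9, 2.3, -1.3]
opening: 0.0184
bar 4.79 Tz 0.272 F [-1.9  2.3 -1.3]
```

```bash
python3 -m crank '[[[0,0,0,-0.6],[0,0,0,-0.6],[0,0,0,-0.6]]]'; python3 f.py
```

```text
t: 34.9
tool_pos: [0.5579, 0.0449, 0.1203]
tool_rot: [2.187, 0.075, -2.187]
contact_force: [-1.6, 2.1, -1.4]
opening: 0.0186
bar 4.19 Tz 0.476 F [-1.6  2.1 -1.4]
```

Nut 4 is home at 0.48 N m. I'll back off, lift clear, move to a free spot near (0.45, -0.09), and check all four nuts from there.

```bash
python3 -m crank '[[[0,0,0,4],[0,0,0,8],[0,0,0,8]]]';python3 f.py; python3 -m crank '[[[0,0,0.015,0],[0,0,0.035,0],[0,0,0.06,0],[0,0,0.06,0]]]'; python3 -m crank '[[[-0.02,-0.025,0,5],[-0.04,-0.05,0,10],[-0.06,-0.075,0,15],[-0.08,-0.1,0,20],[-0.1,-0.125,0,25]]]';python3 -m crank '[[[-0.007,-0.011,0,5],[-0.007,-0.011,0,10],[-0.007,-0.011,0,15],[-0.007,-0.011,0,20],[-0.007,-0.011,0,20]]]';python3 -m crank '[[[0,0,0,0],[0,0,0,0]]]'; python3 -c "
from h import *
tool()
cm=camera_model('wrist');im,d=get_image('wrist'); save('w14',im); P=cloud('wrist',d,cm);pn(nuts(P,(.5313,.0984),-19))
im,d=get_image('top'); save('t14',im); P=cloud('top',d);pn(nuts(P))
im,d=get_image('scene'); save('s14',im)"
```

```text
t: 35.15
tool_pos: [0.5587, 0.0441, 0.1205]
tool_rot: [2.114, 0.218, -2.109]
contact_force: [-0.1, -0.5, -2.5]
opening: 0.0184
bar 12.17 Tz 0.041 F [-0.1 -0.5 -2.5]
t: 35.48
tool_pos: [0.5617, 0.0441, 0.1864]
tool_rot: [2.124, 0.215, -2.101]
contact_force: [1.9, -0.4, -0.9]
opening: 0.0187
t: 35.9
tool_pos: [0.4568, -0.0814, 0.1791]
tool_rot: [1.849, 0.619, -1.85]
contact_force: [0.1, -0.9, -2.4]
opening: 0.0183
t: 36.32
tool_pos: [0.4507, -0.0917, 0.1793]
tool_rot: [1.621, 0.877, -1.622]
contact_force: [-0.4, -0.2, -2.5]
opening: 0.0186
t: 36.48
tool_pos: [0.4508, -0.0913, 0.1797]
tool_rot: [1.622, 0.876, -1.623]
contact_force: [-0.3, -0.7, -2.8]
opening: 0.0186
t 36.48 tcp [ 0.4508 -0.0913  0.1797] bar 57.02 slot [ 0.4502 -0.0909  0.1222] ax [-0. -0. -1.] F [-0.3 -0.7 -2.8] T [-0.014  0.027 -0.036] op 0.0186
[nan nan] nan 0
[nan nan] nan 0
[0.4655 0.0696] 0.0 115
[nan nan] nan 0
c [nan nan] yaw [nan nan nan nan]
[0.5833 0.125 ] 12.03 26
[0.5048 0.1519] 5.51 30
[0.4778 0.074 ] 8.85 30
[0.5567 0.0474] 14.41 29
c [0.5306 0.0996] yaw [-19.20557177 -18.73597466 -19.17965572 -18.48564453]
```

View pics/w14.png

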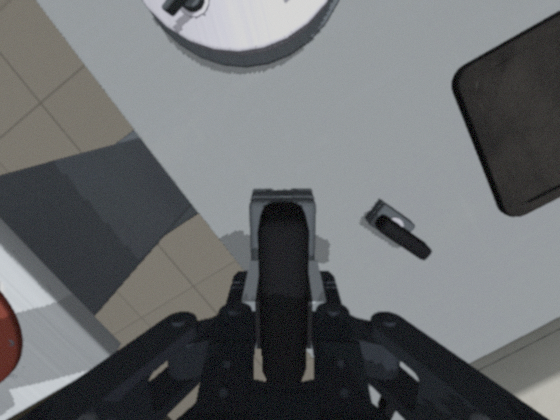

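View pics/t14.png

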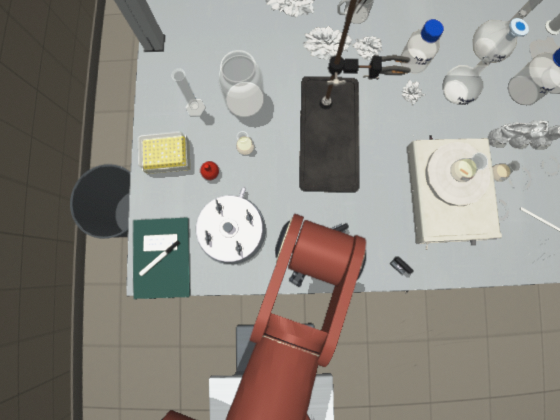

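View pics/s14.png

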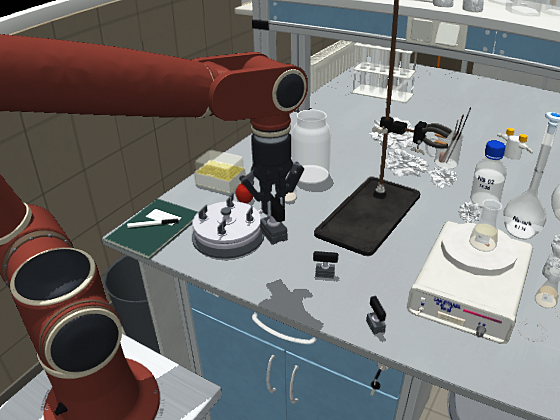

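All four nuts are seated: the top view reads wings at 12.0, 5.5, 8.9 and 14.4°, which is 0.99–1.14 rad of turn. The bystanders haven't moved: tips (164,152), bulb (209,170), flask (244,146). The spot below the wrench is clear, so I'll set it down.

```bash
python3 -m crank '[[[0,0,-0.03,0],[0,0,-0.06,0],[0,0,-0.09,0],[0,0,-0.105,0],[0,0,-0.112,0]]]';python3 -m crank '[[[0,0,-0.003,0],[0,0,-0.006,0],[0,0,-0.008,0],[0,0,-0.008,0]]]';python3 -c "
from h import *
tool()"
```

```text
t: 37.05
tool_pos: [0.4487, -0.0903, 0.0649]
tool_rot: [1.619, 0.882, -1.626]
contact_force: [-1.2, -0.7, -3.3]
opening: 0.0183
t: 37.38
tool_pos: [0.4518, -0.0916, 0.0614]
tool_rot: [1.622, 0.876, -1.619]
contact_force: [-0.2, 0.6, -3.1]
opening: 0.0187
t 37.38 tcp [ 0.4518 -0.0916  0.0614] bar 57.16 slot [ 0.4514 -0.0912  0.0039] ax [ 0.002 -0.001 -1.   ] F [-0.2  0.6 -3.1] T [0.027 0.051 0.081] op 0.0187
```

```bash
python3 -m crank '[[[0,0,-0.0015,0],[0,0,-0.003,0],[0,0,-0.003,0]]]';python3 f.py;python3 -m crank '[[[0,0,-0.001,0],[0,0,-0.001,0]]]';python3 -c "
from h import *
tool()"
```

```text
t: 37.63
tool_pos: [0.4511, -0.0913, 0.0576]
tool_rot: [1.621, 0.877, -1.62]
contact_force: [-0.5, -0.1, -2.7]
opening: 0.0189
bar 57.17 Tz -0.036 F [-0.5 -0.1 -2.7]
t: 37.8
tool_pos: [0.4512, -0.0913, 0.0565]
tool_rot: [1.621, 0.877, -1.62]
contact_force: [-0.6, 0.2, -2.4]
opening: 0.0182
t 37.8 tcp [ 0.4512 -0.0913  0.0565] bar 57.17 slot [ 0.4506 -0.091  -0.001 ] ax [ 0.001 -0.    -1.   ] F [-0.6  0.2 -2.4] T [ 0.008 -0.049  0.03 ] op 0.0182
```

Not yet touching (the force is still −2.4 N). A bit further.

```bash
python3 -m crank '[[[0,0,-0.0007,0],[0,0,-0.0007,0],[0,0,-0.0007,0]]]';python3 f.py;python3 -m crank '[[[0,0,-0.0007,0],[0,0,-0.0007,0],[0,0,-0.0007,0]]]';python3 f.py
```

```text
t: 38.05
tool_pos: [0.4512, -0.0914, 0.0565]
tool_rot: [1.621, 0.878, -1.621]
contact_force: [-3.8, -0.1, 5.6]
opening: 0.0185
bar 57.17 Tz 0.056 F [-3.8 -0.1  5.6]
t: 38.3
tool_pos: [0.4513, -0.0914, 0.0565]
tool_rot: [1.62, 0.878, -1.621]
contact_force: [-6.2, 0.6, 10.2]
opening: 0.0186
bar 57.18 Tz -0.03 F [-6.2  0.6 10.2]
```

Touched down. I'll relieve the press slightly, open the fingers gently, then rise.

```bash
python3 -m crank '[[[0,0,0.0008,0],[0,0,0.0008,0]]]';python3 f.py;python3 -m crank '[[[0,0,0.0008,0],[0,0,0.0008,0],[0,0,0.0008,0],[0,0,0.0008,0],[0,0,0.0008,0]]]' 0.6; python3 -c "
from h import *
tool()"; python3 -m crank '[[[0,0,0,0],[0,0,0.005,0],[0,0,0.02,0],[0,0,0.05,0],[0,0,0.08,0]]]';python3 -m crank '[[[0,0,0.035,0],[0,0,0.07,0],[0,0,0.08,0],[0,0,0.08,0],[0,0,0.08,0]]]'; python3 -c "
from h import *
tool()
cm=camera_model('wrist');im,d=get_image('wrist'); save('w15',im); P=cloud('wrist',d,cm).reshape(-1,3)
s=P[(np.linalg.norm(P[:,:2]-[.451,-.091],axis=1)<.06)&(P[:,2]>.078)&(P[:,2]<.1)]
print(len(s),s.mean(0),cv2.minAreaRect((s[:,:2]*1000).astype(np.float32)),np.polyfit((s[:,:2]-s[:,:2].mean(0))@[np.cos(1),np.sin(1)],s[:,2],1))
im,d=get_image('scene'); save('s15',im)"
```

```text
t: 38.47
tool_pos: [0.4512, -0.0914, 0.0564]
tool_rot: [1.621, 0.877, -1.62]
contact_force: [-4.3, 0.5, 5.1]
opening: 0.0185
bar 57.18 Tz 0.011 F [-4.3  0.5  5.1]
t: 38.88
tool_pos: [0.4509, -0.0912, 0.0563]
tool_rot: [1.621, 0.878, -1.621]
contact_force: [0.1, 0.4, 0.1]
opening: 0.0512
t 38.88 tcp [ 0.4509 -0.0912  0.0563] bar 57.17 slot [ 0.4503 -0.0908 -0.0012] ax [ 0.  0. -1.] F [0.1 0.4 0.1] T [-0.001 -0.024  0.013] op 0.0512
t: 39.3
tool_pos: [0.4498, -0.0908, 0.1364]
tool_rot: [1.62, 0.881, -1.624]
contact_force: [0.7, -0.6, -0.2]
opening: 0.0514
t: 39.72
tool_pos: [0.451, -0.0913, 0.2166]
tool_rot: [1.621, 0.877, -1.62]
contact_force: [0.1, 0.1, -1.0]
opening: 0.0512
t 39.72 tcp [ 0.451  -0.0913  0.2166] bar 57.17 slot [ 0.4505 -0.0909  0.1591] ax [ 0.001 -0.    -1.   ] F [ 0.1  0.1 -1. ] T [ 0.013 -0.014  0.049] op 0.0512
1954 [ 0.45219392 -0.08805137  0.08609863] ((450.7969970703125, -89.59275817871094), (78.17111206054688, 19.816144943237305), 57.57743835449219) [-0.00730816  0.08609863]
```

View pics/w15.png

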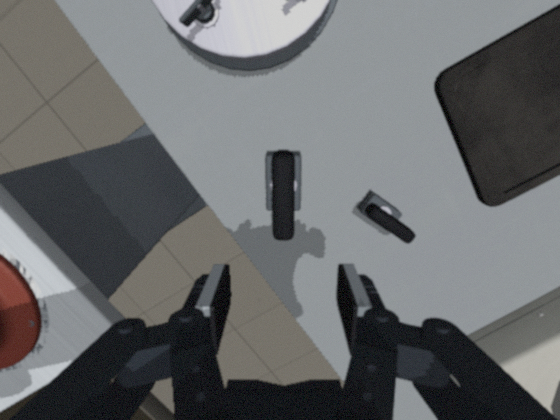

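View pics/s15.png

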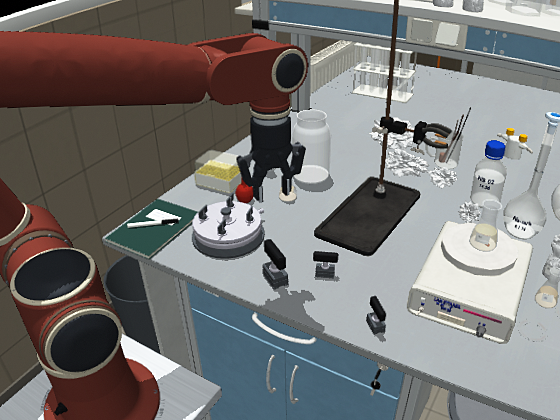

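The wrench stands upright at (283,195) in the wrist view and (275,262) in the scene view. Its top is level at about 86 mm, it is at (0.451, -0.090), and it is clear of the holder with the hand above it and empty. Handing in.

```bash
python3 -c "
from station import *
finish_job(); print(get_obs()['t'])"
```

```text
the job is handed in; nothing more can be done
the job is handed in; nothing more can be done
```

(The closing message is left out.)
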